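# Seat a heel block in the corner of the drilling jig

## Robot

A 6-joint arm with a two-finger parallel gripper is mounted at the origin on the work surface. World frame = base frame: x ahead of the robot, y to its left, z up, the work surface at z = 0. Lengths are in mm, angles in rad, forces in N, time in s.
With the tool pointing down it reaches from about 350 to 850 mm from the base axis. Payload 8.1 kg.
Tool frame: the origin (TCP) lies on the centre line of the jaws, within the pads' length; the fingertips stand 25 mm ahead of it and the grasp point (between the pads) lies 6 mm ahead of it (bot.tips_ahead is the z of the fingertips in the tool frame, in mm); z points along the fingers, y is the direction in which the jaws open and shut (so a half turn about z gives the same grasp; the last joint's range is limited). The gripper opens to 93 mm and grips with 3 to 60 N. Pads are 15 mm wide; open, the fingers measure 128 mm over their backs; the gripper's body (75 mm by 188 mm) begins 65 mm behind the grasp point.
Start: joints at [1.075, 0.13, 1.488, -0, 1.523, -0.085], TCP at [239.585, 550.095, 215.935] pointing down, gripper open.
Joint ranges: [-2.96, 2.96], [-0.89, 2.26], [0.02, 2.5], [-1.34, 4.48], [0, 2.73], [-2.66, 2.66]. Speed limits (rad/s): [2.39, 2.39, 2.79, 3.14, 3.14, 3.14].

## Interface

Orientations are given as a unit quaternion [w, x, y, z].
In Python, from rig import bot gives the robot as it stands. The module is installed in compiled form; this text tells all that it offers.
- The arm moves only by the shell command python3 -m crank 'ROWS' [FORCE]. ROWS is JSON, a list of rows, each an object of numbers: "dx", "dy", "dz": the shift along the tool's x, y, z in m; "rx", "ry", "rz": the turn, a rotation vector about the tool's x, y, z in degrees; "jaw": the closure, from 0 (fully open) to 1 (shut). A call has 1 to 12 rows; each row is the pose to reach, as a shift and turn from the pose commanded when the call began, along the tool's axes at that moment; what a row does not reach only later rows make up. A row lasts 1/12 s, in which the tool goes at most 41.7 mm and 7.16 degrees, less where a joint would pass 70% of its speed; a pose out of reach is approached as far as the arm can. A call with a gripper value outside its range is refused whole. The fingers move at their own pace and stop on an object; FORCE is the grip in N (left out, the last holds). Time passes only in rows, so rows that repeat a pose let the fingers close. It gives the time, the measured TCP pose, the force and the opening at its end, in the units of the state.
- bot.read_state(): the state, without advancing time (a new reading comes with each control period).
- bot.grab_frame(name): name is "scene" or "top" or "wrist"; returns (picture, depth): 480x640x3 uint8, red, green, blue; 480x640 float32, mm along the optical axis (not along the pixel's ray), 0 where there is no reading.
- bot.get_calibration(name): a dict with "camera_matrix" (3x3 intrinsics, pixels), "k1" (the pictures are not rectified: a ray, as slopes to the right and down, at radius r is drawn at 1 + k1 r^2 times it, then the intrinsics apply), "pose" (4x4, takes a point from camera to world coordinates). Camera axes: x right, y down, z forward; pixel columns grow to the right and rows downward; lengths in mm; the calibration is good to about 2 mm. A picture is of the moment at which its call begins: read the wrist's pose just before it. get_calibration takes no time and is no camera call; for the wrist camera it gives the pose at the moment of the call.
- bot.hand_in(): hands the job in, once; it reports no verdict.
Trained networks look in the newest picture that a camera, given by its name, has taken for a name from the list of things; names that differ only in an ending like _2 or _b are one class to them, and where a whole thing is asked for, a point or a joint stands for the part that bears it (a point fixed in the world has none). Each returns a list of dicts, best first, with "p" (0 to 1); they miss things now and then, are a little off and sometimes report something else, mostly with a low value. They report only what shows in the picture. A call takes as long as a camera call. They do not tell look-alikes from the thing itself.
- bot.trace(query, camera): "mask" (480x640 bool, what is visible of it) and "xy" ([column, row] in pixels, amid what is visible of it).
The state is a dict: "time_s": time; "qpos": joint angles; "qvel": joint speeds; "effort": joint torques, N m; "tool_pos": TCP position; "tcp_rot": TCP orientation; "force": force on the tool from outside, world axes, zero at the start; "ft_torque": the same for the moment, N m; "grip_width": finger opening in mm.
Only numpy, scipy, OpenCV 4.12 (cv2) and the standard library are available. Lean on these libraries where they do the work, as an engineer would, in place of code of your own. Each camera call takes 0.05 s, during which the arm holds its last target.

## Task

Get the D-shaped heel block ready for drilling: with your fingertips push its straight edge flat against the jig's long fence near where it lies, then, keeping it against the fence all the way, slide it along into the corner pocket until it is fully home against both the fence and the end stop. Slide it only, never lift or tip it, leave it lying there, and do not disturb the other things on the bench.

Things in the scene. Friction and masses are not known exactly. Their poses are not given: they have to be found in the camera images.
- jig: Drilling jig fixed to the bench: light plywood plate with bare-metal fence, end stop and cheek. Origin on the bench surface, z up, plate top at z = 18 mm; y runs along the fence towards the end stop, x from the work side across the fence. Plate: x -90 to 130, y -170 to 170 mm. Drill-bush arm on a post behind the fence (x 98, y 105 mm), swung away, top 74 mm above the bench; leave it.
- fence (a point): Fence: straight bar along the whole plate, 15 mm thick, 18 mm high above the plate. This point is on the top edge of its working face, half-way along (jig x = 50, y = 0 mm). Axes as the jig's.
- corner (a point): Inner corner of the pocket, where the working faces of the fence and the end stop meet, on the plate's top surface (jig x = 50, y = 150 mm). Axes as the jig's: x through the fence, y along it to the end stop, z up. The end stop is a bar 20 mm thick and 18 mm high, reaching 110 mm from the fence face towards the work side.
- cheek (a point): Pointed tip of the cheek, at its top (jig x = -28, y = 100 mm). The cheek is a block 20 mm thick, 14 mm high above the plate, parallel to the fence, its inner face 68 mm from the fence face; it runs from this tip to the end stop, 50 mm away, full thickness over the last 40 mm. Fence, end stop and cheek form the pocket.
- heel_edge (a point): Middle of the straight edge face of the heel block, half-way up (11 mm above its underside). Axes are the block's: x outward, square to the straight edge; y along the straight edge; z up. Home means this point lies on the fence face, 31 mm from the end stop, with its x axis along the fence's x.
- heel_center (a point): Centre of the loose brown D-shaped stacked heel block, half-way up, 32 mm behind heel_edge, same axes: 62 mm along the straight edge, 64 mm deep, 22 mm high, about 75 g. Its back is a half circle, radius 31 mm, about a point 33 mm behind the straight edge. Starts flat on the plate away from the pocket, 15 to 55 mm off the fence, edge roughly facing it; it slides easily on the jig, friction about 0.2.
- brush: Shoe brush, 150 x 48 x 46 mm, on the bench past the jig's open end; origin under its middle, long side along its x. To be left alone.
- belt: Roll of abrasive belt, a reddish-brown ring 104 mm across and 45 mm high, on the bench past the end-stop end; origin under its middle. To be left alone.
- tin: Closed steel tin, 64 mm across, 75 mm high, on the bench beyond the fence; origin under its middle. To be left alone.
- caliper: Steel caliper, 205 mm long, lying flat on the bench beyond the fence; origin under the middle of its beam, beam along its x. To be left alone.
Not all that is in view belongs to the job. What is shaped like the part that bears heel_edge but blue, orange or white is not meant.

How it is judged (in metres and radians):
On the way, in this order (a step that is already met when the one before it is completed fails the run):
1. the block's straight edge lies flat against the fence (within 3 mm and about 5 degrees) while the block is still short of the pocket (x of heel_edge in the frame of corner above -0.003 m and angle between the x axis of heel_edge and the x axis of corner, either way round below 0.08 rad and y of heel_edge in the frame of corner below -0.125 m), for 0.1 s.
2. the block is home in the corner, against the fence and the end stop (x of heel_edge in the frame of corner above -0.002 m and y of heel_edge in the frame of corner above -0.033 m and z of heel_edge in the frame of corner below 0.013 m and angle between the x axis of heel_edge and the x axis of corner, either way round below 0.06 rad and angle between heel_edge's own z axis and vertical below 0.05 rad), for 0.2 s.
At the end, for the whole second after the job is handed in: The heel block lies flat and at rest in the corner pocket, its straight edge within 2 mm of the fence and within about 3 degrees of parallel, its side within 2 mm of the end stop (all of step 2 and linear speed of heel below 0.01 m/s); the robot touches nothing.
It fails at once if the block comes within about 95 mm of the end stop while off the fence (middle of its straight edge more than 8 mm away) (y of heel_edge in the frame of corner above -0.125 m and x of heel_edge in the frame of corner below -0.008 m).
It fails at once if the block is lifted (more than 5 mm) (z of heel_center in the frame of corner above 0.016 m).
It fails at once if the block is tipped or falls off the jig (angle between heel_center's own z axis and vertical above 0.2 rad or z of heel_center in the frame of corner below 0.004 m).
It fails at once if the brush, the abrasive belt, the tin or the caliper is disturbed (moved more than 15 mm) (distance of any of brush, belt, tin, caliper from where it was at the start of the episode above 0.015 m).
It also fails if it takes over 61 s, if anything falls off the work surface, if the arm or the gripper's body presses on something with over 40 N, if the wrist force passes 120 N, or if a joint passes its speed limit or range.

## Working session

There is one attempt and no reset: what is moved stays moved. The work goes in short steps, Python scripts to look and compute and a shell command to move; the robot and the scene stay as the last step left them, time stands still between calls to the robot, and variables do not carry over. Pictures are saved under pics/ and viewed, and the job is handed in when it is done.

```bash
mkdir -p pics
cat > h.py <<'E'
import numpy as np, cv2
from rig import bot
def save(img,name): cv2.imwrite('pics/'+name,cv2.cvtColor(img,cv2.COLOR_RGB2BGR))
def ray(cal,uv):
    K=np.array(cal['camera_matrix']);k1=cal['k1']
    uv=np.atleast_2d(np.array(uv,float))
    d=np.c_[(uv[:,0]-K[0,2])/K[0,0],(uv[:,1]-K[1,2])/K[1,1]]
    s=d.copy()
    for _ in range(20): s=d/(1+k1*(s**2).sum(1,keepdims=True))
    return np.c_[s,np.ones(len(s))]
def onplane(cal,uv,z):
    P=np.array(cal['pose']);r=ray(cal,uv)@P[:3,:3].T;o=P[:3,3]
    return o+r*((z-o[2])/r[:,2])[:,None]
def bydepth(cal,uv,dep):
    P=np.array(cal['pose']);r=ray(cal,uv)
    z=np.array([dep[int(round(v)),int(round(u))] for u,v in np.atleast_2d(uv)])
    return (r*z[:,None])@P[:3,:3].T+P[:3,3]
def project(cal,X):
    P=np.array(cal['pose']);X=np.atleast_2d(np.array(X,float));c=(X-P[:3,3])@P[:3,:3]
    s=c[:,:2]/c[:,2:];s=s*(1+cal['k1']*(s**2).sum(1,keepdims=True));K=np.array(cal['camera_matrix'])
    return np.c_[s[:,0]*K[0,0]+K[0,2],s[:,1]*K[1,1]+K[1,2]]
E
python3 - <<'E'
from h import *
s=bot.read_state();print(s)
for n in('scene','top'):
    im,d=bot.grab_frame(n);save(im,n+'0.png');np.save(n+'0d.npy',d);np.save(n+'0i.npy',im)
    c=bot.get_calibration(n);print(n,c)
    for q in('jig','heel_edge','fence','corner','cheek'):
        for t in bot.trace(q,n)[:3]: print(q,t['p'],t['xy'],t['mask'].sum())
E
```

```text
{'time_s': 0.0, 'qpos': array([ 1.07461144e+00,  1.31182187e-01,  1.48923009e+00, -1.22208322e-05,
        1.52302504e+00, -8.53730894e-02]), 'qvel': array([ 0.00013669, -0.00034525, -0.00045   ,  0.00095606,  0.00049809,
        0.00067954]), 'effort': array([-6.96524094e-04, -5.59853983e+01, -4.91751766e+01,  7.67730642e-02,
        3.54604411e-02, -2.06770815e-04]), 'tool_pos': array([239.31048834, 549.59158677, 214.90192175]), 'tcp_rot': array([-2.58585132e-04,  2.03964165e-01,  9.78977920e-01, -8.85365736e-04]), 'force': array([ 0.42390782, -0.60798099,  0.03741553]), 'ft_torque': array([-0.01270859,  0.01462214, -0.03630994]), 'grip_width': 92.92228303266644}
scene {'camera_matrix': array([[535.91388641,   0.        , 317.18079307],
       [  0.        , 535.91388641, 238.30836563],
       [  0.        ,   0.        ,   1.        ]]), 'k1': -0.022476031406019337, 'pose': array([[-8.78843780e-01,  3.40078249e-01, -3.34634718e-01,
         9.83663193e+02],
       [ 4.76885107e-01,  6.47650283e-01, -5.94247176e-01,
         7.58611962e+02],
       [ 1.46357304e-02, -6.81832747e-01
[... 558 characters left out ...]
   ,   0.        ,   1.        ]]), 'k1': -0.08407132223364801, 'pose': array([[ 1.42249189e-02, -9.80933620e-01,  1.93821786e-01,
         3.34264599e+02],
       [-9.99871407e-01, -1.25193471e-02,  1.00217895e-02,
         3.31795490e+01],
       [-7.40418806e-03, -1.93939421e-01, -9.80985565e-01,
         1.17004684e+03],
       [ 0.00000000e+00,  0.00000000e+00,  0.00000000e+00,
         1.00000000e+00]])}
jig 0.69 [332.8, 248.3] 16812
jig 0.59 [342.6, 165.1] 889
heel_edge 0.96 [358.7, 269.5] 888
heel_edge 0.72 [295.8, 353.1] 919
heel_edge 0.65 [461.9, 351.8] 983
fence 0.73 [192.9, 220.3] 989
fence 0.62 [334.4, 245.4] 16876
corner 0.65 [330.7, 245.0] 16830
cheek 0.86 [334.2, 248.3] 16893
```

View pics/top0.png

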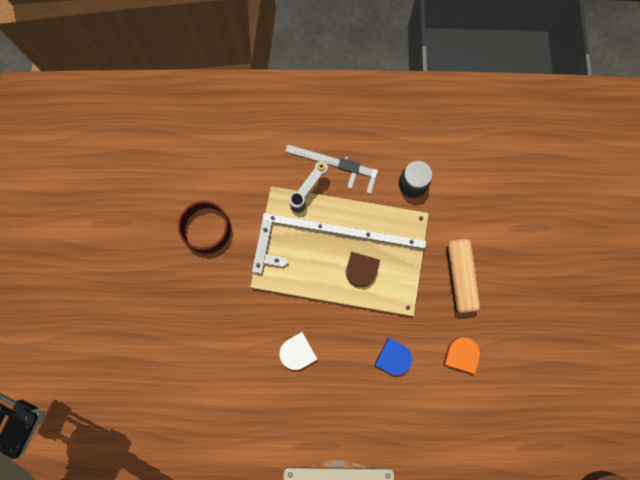

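View pics/scene0.png

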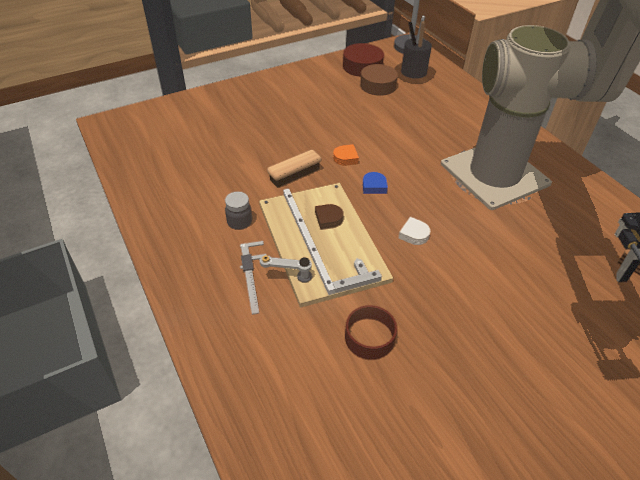

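Run:
```python
from h import *
im=np.load('top0i.npy')
save(cv2.resize(im[140:370,210:450],None,fx=3.3,fy=2.6*3.3/2.6*0.78,interpolation=cv2.INTER_CUBIC)if 0 else cv2.resize(im[150:350,210:470],None,fx=3,fy=3,interpolation=cv2.INTER_CUBIC),'topcrop.png')
```

```text
(no output)
```

View pics/topcrop.png

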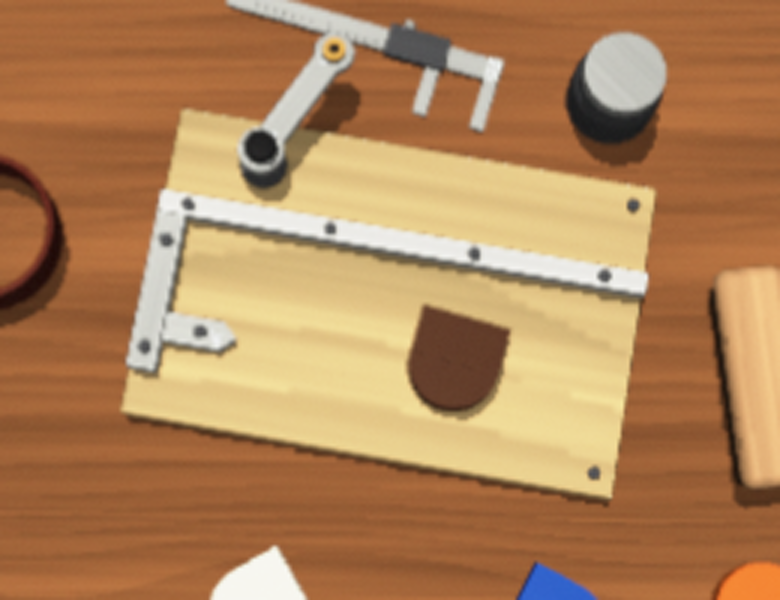

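The top view shows the brown block on the plate at (362,268). The look-alikes are blue (394,357), orange (463,355) and white (297,352), all off the jig. I choose the brown one, which the crop confirms. Next I fit the poses.

```bash
cat > fit.py <<'E'
from h import *
from scipy.optimize import least_squares
def fit2(model,world):
    m=np.array(model,float);w=np.array(world,float)[:,:2]
    mc,wc=m.mean(0),w.mean(0);H=(m-mc).T@(w-wc);th=np.arctan2(H[0,1]-H[1,0],H[0,0]+H[1,1])
    R=np.array([[np.cos(th),-np.sin(th)],[np.sin(th),np.cos(th)]]);t=wc-R@mc
    return th,t,w-(m@R.T+t)
def R2(a): return np.array([[np.cos(a),-np.sin(a)],[np.sin(a),np.cos(a)]])
def outline():
    a=np.linspace(-np.pi/2,-3*np.pi/2,40)
    arc=np.c_[-33+31*np.cos(a),31*np.sin(a)]
    return np.vstack([[[0,31],[0,-31]],arc])
E
python3 - <<'E'
from fit import *
c=bot.get_calibration('top')
px=np.array([[183,110],[655,188],[611,498],[123,410]])/3+[210,150]-1/3
px=np.array(px);W=onplane(c,px,18)
th,t,r=fit2([[130,170],[130,-170],[-90,-170],[-90,170]],W);print('jig',np.degrees(th),t,r.round(1))
im=np.load('top0i.npy');d=np.load('top0d.npy')
pts=[[332,200],[358,265],[300,300],[400,265],[200,300]];print(bydepth(c,pts,d).round(0))
# segment heel
hsv=cv2.cvtColor(im,cv2.COLOR_RGB2HSV);roi=im[245:292,338:388].astype(int)
m=np.zeros(im.shape[:2],np.uint8);m[245:292,338:388]=(roi.sum(2)<230)
n,l,st,ce=cv2.connectedComponentsWithStats(m);k=1+st[1:,4].argmax();print(st[k],ce[k])
m=(l==k).astype(np.uint8)
cs,_=cv2.findContours(m,0,cv2.CHAIN_APPROX_NONE);q=cs[0][:,0].astype(float)
P=onplane(c,q,40)[:,:2]
def res(p):
    o=outline()@R2(p[2]).T+p[:2]
    return [cv2.pointPolygonTest(o.astype(np.float32).reshape(-1,1,2),(float(a),float(b)),True)-1.0 for a,b in P]
best=None
s=least_squares(res,[*(P.mean(0)+R2(th)@[30,0]),th],loss='soft_l1',f_scale=2,diff_step=1e-4)
print('heel edge',s.x[:2],np.degrees(s.x[2]),np.abs(s.fun).mean())
J=(s.x[:2]-t)@R2(th);print('edge in jig',J,'rel ang',np.degrees(s.x[2]-th))
E
```

```text
jig -9.211500173161681 [525.11240116   0.78066545] [[-1.8 -0.9]
 [-0.   1.4]
 [ 0.3  1. ]
 [ 1.5 -1.5]]
[[ 650.   16.   20.]
 [ 509.  -38.   39.]
 [ 440.   80.   -1.]
 [ 513. -126.   19.]
 [ 437.  289.   -2.]]
[347 253  32  34 813] [361.43788438 269.86223862]
heel edge [527.45203327 -52.49160644] -15.91761619243745 1.0955889406705375
edge in jig [ 10.83724956 -52.21075419] rel ang -6.70611601927577
```

```bash
cat >> fit.py <<'E'
from scipy.spatial.transform import Rotation as Ro
JTH=np.radians(-9.21);JT=np.array([525.1,0.8])
def j2w(j): return R2(JTH)@np.array(j,float)+JT
def w2j(w): return (np.array(w,float)[:2]-JT)@R2(JTH)
def st():
    s=bot.read_state();q=s['tcp_rot'];R=Ro.from_quat([q[1],q[2],q[3],q[0]]).as_matrix();return s,R
def plan(jig,z,yaw=None):
    """delta (mm, tool axes) to TCP at jig xy, height z; yaw = world angle deg of tool y"""
    s,R=st();d=np.r_[j2w(jig),z]-s['tool_pos']
    cy=np.degrees(np.arctan2(R[1,1],R[0,1]))
    print('t',round(s['time_s'],2),'jig tcp',w2j(s['tool_pos']).round(1),'z',s['tool_pos'][2].round(1),'F',s['force'].round(1),'jigF',(s['force'][:2]@R2(JTH)).round(1),'yaw-y',cy.round(2),'w',s['grip_width'].round(1))
    print('tool delta',(R.T@d).round(1),'rz',None if yaw is None else -(yaw-cy))
E
python3 - <<'E'
from fit import *
plan([-80,-48.3],150,80.79); print(j2w([-80,-48.3]))
E
```

```text
Traceback (most recent call last):
  File "fit.py", line 23, in plan
    print('t',round(s['time_s'],2),'jig tcp',w2j(s['tool_pos']).round(1),'z',s['tool_pos'][2].round(1),'F',s['force'].round(1),'jigF',(s['force'][:2]@R2(JTH)).round(1),'yaw-y',cy.round(2),'w',s['grip_width'].round(1))
                                                                                                                                                                                                ^^^^^^^^^^^^^^^^^^^^^
AttributeError: 'float' object has no attribute 'round'
```

```bash
sed -i "s/s\['grip_width'\].round(1)/round(s['grip_width'],1)/" fit.py
python3 - <<'E'
from fit import *
plan([-80,-48.3],150,80.79); print(j2w([-80,-48.3]))
E
```

```text
t 0.6 jig tcp [-369.8  496.5] z 216.0 F [-0.5 -0.4  0.2] jigF [-0.4 -0.4] yaw-y 66.46 w 93.0
tool delta [-415.6 -456.2   65.9] rz -14.327675143115385
[438.40074961 -34.07305525]
```

```bash
python3 -m crank '[{"dx":-0.035,"dy":-0.038,"jaw":1},{"dx":-0.07,"dy":-0.076,"rz":-3,"jaw":1},{"dx":-0.1,"dy":-0.11,"rz":-6,"jaw":1},{"dx":-0.13,"dy":-0.143,"rz":-10,"jaw":1},{"dx":-0.16,"dy":-0.176,"rz":-14,"jaw":1},{"dx":-0.19,"dy":-0.209,"rz":-14,"jaw":1},{"dx":-0.22,"dy":-0.242,"rz":-14.3,"jaw":1},{"dx":-0.25,"dy":-0.275,"rz":-14.3,"jaw":1},{"dx":-0.28,"dy":-0.308,"rz":-14.3,"jaw":1},{"dx":-0.31,"dy":-0.341,"rz":-14.3,"jaw":1},{"dx":-0.34,"dy":-0.374,"rz":-14.3,"jaw":1},{"dx":-0.36,"dy":-0.396,"rz":-14.3,"jaw":1}]' 10
python3 - <<'E'
from fit import *
plan([-80,-48.3],180,80.79)
E
```

```text
t 0.6 jig tcp [-369.8  496.5] z 216.0 F [-0.5 -0.4  0.2] jigF [-0.4 -0.4] yaw-y 66.46 w 93.0
tool delta [-415.6 -456.2   35.9] rz -14.327675143115385$[0]: bad value
```

```bash
python3 -m crank '[{"dx":-0.035,"dy":-0.038,"dz":0,"rx":0,"ry":0,"rz":0,"jaw":1.0}]' 10; echo; python3 -m crank '[{"dx":-0.00,"dy":-0.00,"jaw":0.99}]' 10
```

```text
time_s: 0.68
tool_pos: [251.2, 513.7, 214.0]
tcp_rot: [-0.001, 0.202, 0.979, -0.0]
force: [0.9, 0.4, 0.4]
grip_width: 89.3
$[0]: bad value
```

```bash
python3 -m crank '[{"dx":-0.03,"dy":-0.033,"dz":0,"rx":0,"ry":0,"rz":-3,"jaw":1},{"dx":-0.06,"dy":-0.066,"dz":0,"rx":0,"ry":0,"rz":-6,"jaw":1},{"dx":-0.09,"dy":-0.099,"dz":0,"rx":0,"ry":0,"rz":-9,"jaw":1},{"dx":-0.12,"dy":-0.132,"dz":0,"rx":0,"ry":0,"rz":-12,"jaw":1},{"dx":-0.15,"dy":-0.165,"dz":0,"rx":0,"ry":0,"rz":-14.3,"jaw":1},{"dx":-0.18,"dy":-0.198,"dz":0,"rx":0,"ry":0,"rz":-14.3,"jaw":1},{"dx":-0.21,"dy":-0.231,"dz":0,"rx":0,"ry":0,"rz":-14.3,"jaw":1},{"dx":-0.24,"dy":-0.264,"dz":0,"rx":0,"ry":0,"rz":-14.3,"jaw":1},{"dx":-0.27,"dy":-0.297,"dz":0,"rx":0,"ry":0,"rz":-14.3,"jaw":1},{"dx":-0.3,"dy":-0.33,"dz":0,"rx":0,"ry":0,"rz":-14.3,"jaw":1},{"dx":-0.33,"dy":-0.363,"dz":0,"rx":0,"ry":0,"rz":-14.3,"jaw":1},{"dx":-0.35,"dy":-0.385,"dz":0,"rx":0,"ry":0,"rz":-14.3,"jaw":1}]' 10
python3 - <<'E'
from fit import *
plan([-80,-48.3],180,80.79)
E
```

```text
time_s: 1.68
tool_pos: [414.1, 35.1, 216.4]
tcp_rot: [0.001, 0.081, 0.997, 0.0]
force: [1.1, 0.2, -0.7]
grip_width: 10.6
t 1.68 jig tcp [-115.    16.1] z 216.4 F [ 1.1  0.2 -0.7] jigF [1.1 0.4] yaw-y 80.76 w 10.6
tool delta [-35.  -64.4  36.5] rz -0.02650940075221797
```

```bash
python3 -m crank '[{"dx":-0.015,"dy":-0.03,"dz":0,"rx":0,"ry":0,"rz":0,"jaw":1},{"dx":-0.03,"dy":-0.055,"dz":0,"rx":0,"ry":0,"rz":0,"jaw":1},{"dx":-0.03,"dy":-0.055,"dz":0,"rx":0,"ry":0,"rz":0,"jaw":1},{"dx":-0.03,"dy":-0.055,"dz":0,"rx":0,"ry":0,"rz":0,"jaw":1}]' 10
python3 - <<'E'
from fit import *
plan([-80,-48.3],180,80.79)
c=bot.get_calibration('wrist');im,d=bot.grab_frame('wrist');save(im,'w1.png');np.save('w1i.npy',im);np.save('w1d.npy',d);np.save('w1c.npy',c,allow_pickle=True)
print(c)
im,d=bot.grab_frame('top');save(im,'top1.png')
E
```

```text
time_s: 2.02
tool_pos: [434.8, -23.2, 215.9]
tcp_rot: [-0.0, 0.082, 0.997, 0.0]
force: [-0.2, 0.5, 1.1]
grip_width: 0.5
t 2.02 jig tcp [-85.3 -38.1] z 215.9 F [-0.2  0.5  1.1] jigF [-0.3  0.4] yaw-y 80.57 w 0.5
tool delta [ -5.4 -10.1  35.9] rz -0.2208265064072208
{'camera_matrix': array([[394.11783708,   0.        , 324.30404211],
       [  0.        , 394.11783708, 245.33086302],
       [  0.        ,   0.        ,   1.        ]]), 'k1': -0.0017828950389382691, 'pose': array([[ 1.64701073e-01,  9.48659511e-01,  2.70034605e-01,
         3.59055621e+02],
       [ 9.86342674e-01, -1.58048065e-01, -4.63566374e-02,
        -1.15231806e+01],
       [-1.29821796e-03,  2.73981643e-01, -9.61734045e-01,
         3.85406397e+02],
       [ 0.00000000e+00,  0.00000000e+00,  0.00000000e+00,
         1.00000000e+00]])}
```

View pics/w1.png

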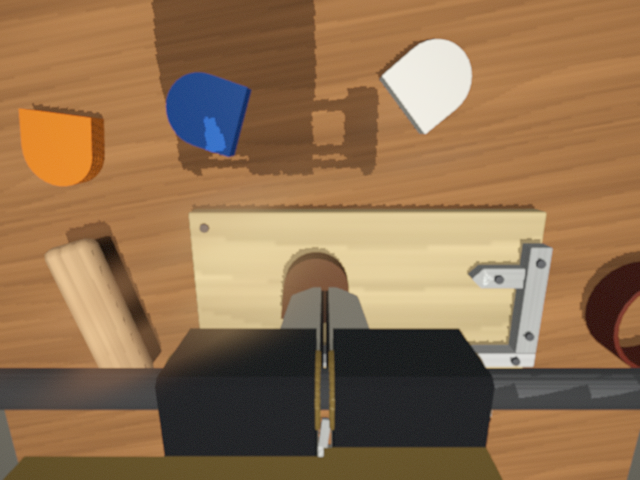

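The wrist view shows the block's round back with its top at (316,255), the cheek tip at (470,272), the end stop along column 530, and plate corners at (190,212) and (546,212). I check the jig fit against these.

Run:
```python
from fit import *
c=np.load('w1c.npy',allow_pickle=True).item()
px=[[190,212],[546,212],[470,275],[524,245],[551,247]];z=[18,18,32,36,36];m=[[-90,-170],[-90,170],[-28,100],[-60,150],[-60,170]]
for p,zz,mm in zip(px,z,m): print(mm,w2j(onplane(c,p,zz)[0]).round(1))
print('apex',w2j(onplane(c,[316,251],40)[0]), 'sides',w2j(onplane(c,[283,285],40)[0]),w2j(onplane(c,[349,285],40)[0]))
ct=bot.get_calibration('top')
for a,zz,mm in [([183,218.5],0,0)]: pass
q=np.array([[162,190],[648,285],[645,297],[128,368],[236,341],[186,212]])/3+[210,150]-1/3
for p,zz,mm in zip(q,[36,36,36,36,32,36],[[65,170],[65,-170],[50,-170],[-60,170],[-28,100],[50,150]]): print(mm,w2j(onplane(ct,p,zz)[0]).round(1))
```

```text
[-90, -170] [ -90.6 -166.8]
[-90, 170] [-89.2 170.2]
[-28, 100] [-31.3  99. ]
[-60, 150] [-61.9 144.3]
[-60, 170] [-59.9 169.5]
apex [-58.17323595 -47.27616001] sides [-24.99826054 -78.5917869 ] [-24.73898772 -16.66691058]
[65, 170] [ 64.5 169.5]
[65, -170] [  56.2 -170.5]
[50, -170] [  47.6 -169.6]
[-60, 170] [-61.3 168.4]
[-28, 100] [-29.8 100. ]
[50, 150] [ 52.  150.2]
```

Run:
```python
from fit import *
plan([-82,-48],49,80.79)
```

```text
t 2.12 jig tcp [-85.9 -36.5] z 215.9 F [ 0.1 -0.6 -0.1] jigF [ 0.2 -0.6] yaw-y 80.75 w 0.4
tool delta [ -4.  -11.6 166.9] rz -0.044637475363828116
```

```bash
python3 -m crank '[{"dx":-0.004,"dy":-0.0115,"dz":0.03,"rx":0,"ry":0,"rz":0,"jaw":1},{"dx":-0.004,"dy":-0.0115,"dz":0.06,"rx":0,"ry":0,"rz":0,"jaw":1},{"dx":-0.004,"dy":-0.0115,"dz":0.09,"rx":0,"ry":0,"rz":0,"jaw":1},{"dx":-0.004,"dy":-0.0115,"dz":0.12,"rx":0,"ry":0,"rz":0,"jaw":1},{"dx":-0.004,"dy":-0.0115,"dz":0.145,"rx":0,"ry":0,"rz":0,"jaw":1},{"dx":-0.004,"dy":-0.0115,"dz":0.165,"rx":0,"ry":0,"rz":0,"jaw":1},{"dx":-0.004,"dy":-0.0115,"dz":0.165,"rx":0,"ry":0,"rz":0,"jaw":1},{"dx":-0.004,"dy":-0.0115,"dz":0.165,"rx":0,"ry":0,"rz":0,"jaw":1}]' 10
python3 - <<'E'
from fit import *
plan([-82,-48],49,80.79)
im,d=bot.grab_frame('top');save(im[200:320,290:430].repeat(4,0).repeat(4,1),'top2.png')
E
```

```text
time_s: 2.78
tool_pos: [435.6, -32.5, 50.4]
tcp_rot: [-0.001, 0.08, 0.997, 0.0]
force: [-0.5, -0.2, -0.3]
grip_width: 0.7
t 2.78 jig tcp [-83.  -47.2] z 50.4 F [-0.5 -0.2 -0.3] jigF [-0.5 -0.3] yaw-y 80.87 w 0.7
tool delta [-1.  -0.8  1.4] rz 0.08402585817991337
```

View pics/top2.png

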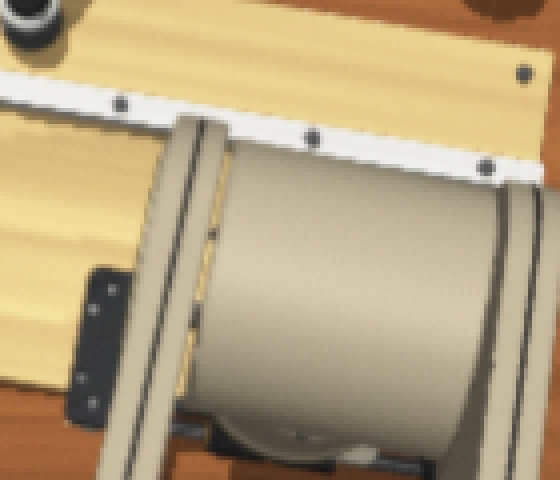

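The arm hides the block from the top camera, so I'll use force readings and the scene and wrist cameras. Now the push towards the fence.

```bash
python3 -m crank '[{"dx":-0.008,"dy":0,"dz":0,"rx":0,"ry":0,"rz":0,"jaw":1},{"dx":-0.015,"dy":0,"dz":0,"rx":0,"ry":0,"rz":0,"jaw":1},{"dx":-0.02,"dy":0,"dz":0,"rx":0,"ry":0,"rz":0,"jaw":1},{"dx":-0.024,"dy":0,"dz":0,"rx":0,"ry":0,"rz":0,"jaw":1},{"dx":-0.028,"dy":0,"dz":0,"rx":0,"ry":0,"rz":0,"jaw":1},{"dx":-0.032,"dy":0,"dz":0,"rx":0,"ry":0,"rz":0,"jaw":1},{"dx":-0.036,"dy":0,"dz":0,"rx":0,"ry":0,"rz":0,"jaw":1},{"dx":-0.04,"dy":0,"dz":0,"rx":0,"ry":0,"rz":0,"jaw":1},{"dx":-0.044,"dy":0,"dz":0,"rx":0,"ry":0,"rz":0,"jaw":1},{"dx":-0.047,"dy":0,"dz":0,"rx":0,"ry":0,"rz":0,"jaw":1},{"dx":-0.05,"dy":0,"dz":0,"rx":0,"ry":0,"rz":0,"jaw":1},{"dx":-0.05,"dy":0,"dz":0,"rx":0,"ry":0,"rz":0,"jaw":1}]' 10
python3 - <<'E'
from fit import *
plan([-21.5,-48],49,80.79)
im,d=bot.grab_frame('scene');save(cv2.resize(im[170:310,240:410],None,fx=4,fy=4,interpolation=cv2.INTER_CUBIC),'s3.png')
im,d=bot.grab_frame('wrist');save(im,'w3.png')
E
```

```text
time_s: 3.83
tool_pos: [486.6, -42.0, 51.0]
tcp_rot: [0.0, 0.081, 0.997, -0.0]
force: [-0.8, -0.9, 0.2]
grip_width: 0.4
t 3.83 jig tcp [-31.2 -48.4] z 51.0 F [-0.8 -0.9  0.2] jigF [-0.7 -1.1] yaw-y 80.76 w 0.4
tool delta [-9.7  0.4  2. ] rz -0.029871599632159018
```

View pics/s3.png

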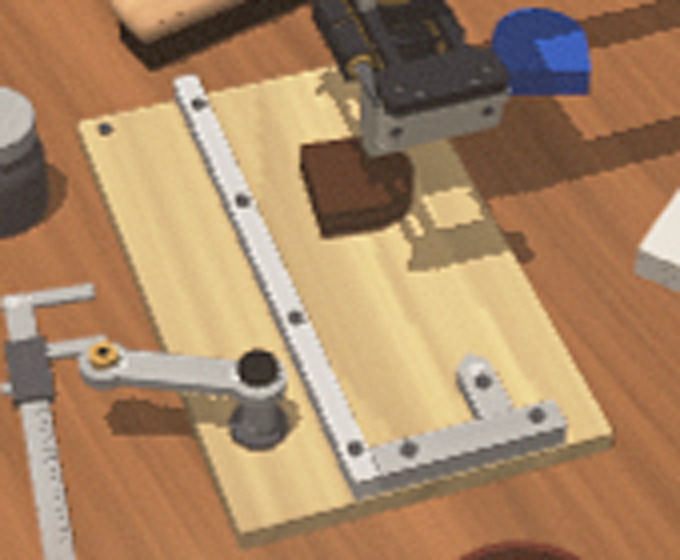

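View pics/w3.png

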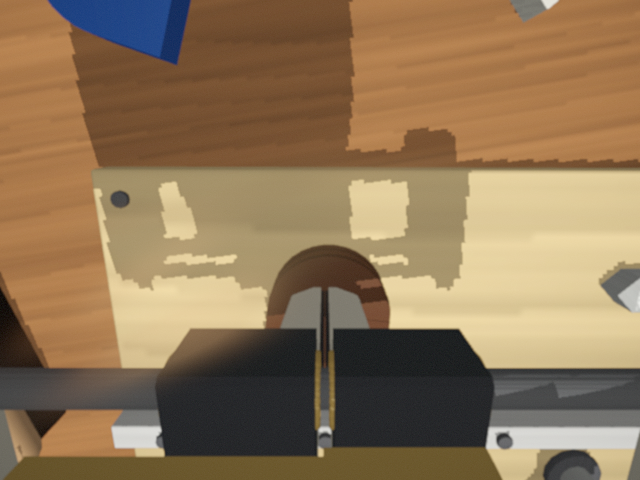

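Run:
```python
from fit import *
print(bot.tips_ahead)
c=bot.get_calibration('wrist');im,d=bot.grab_frame('wrist')
for p in ([328,252],[328,265],[328,280],[312,295],[340,295],[340,310],[355,325],[380,310],[275,320],[325,165],[200,345]):
    X=bydepth(c,[p],d)[0];print(p,w2j(X).round(1),X[2].round(1))
cs=bot.get_calibration('scene');im,ds=bot.grab_frame('scene')
for p in ([240+330/4,170+180/4],[240+350/4,170+190/4],[240+375/4,170+150/4],[240+375/4,170+125/4]):
    X=bydepth(cs,[p],ds)[0];print(p,w2j(X).round(1),X[2].round(1))
t,_=st();print(project(c,t['tool_pos']+[0,0,-25]),project(cs,t['tool_pos']+[0,0,-25]))
```

```text
25.0
[328, 252] [-51.  -47.7] 31.2
[328, 265] [-47.3 -47.8] 40.8
[328, 280] [-39.4 -47.7] 40.0
[312, 295] [-41.2 -54.8] 62.9
[340, 295] [-41.2 -42.7] 62.8
[340, 310] [-41.4 -43.3] 78.2
[355, 325] [-41.6 -38.4] 91.3
[380, 310] [-23.6 -21.8] 40.4
[275, 320] [-18.  -74.4] 40.1
[325, 165] [-91.6 -49.2] 2.5
[200, 345] [-67.3 -74.4] 149.5
[322.5, 215.0] [  0.8 -44.3] 40.2
[327.5, 217.5] [ -7.1 -30.9] 41.8
[333.75, 207.5] [-24.3 -36.3] 65.0
[333.75, 201.25] [-22.4 -33.7] 88.2
[[326.56069304 283.62401936]] [[334.3395565  215.11199234]]
```

Run:
```python
from fit import *
cs=bot.get_calibration('scene');im,ds=bot.grab_frame('scene')
save(cv2.resize(im[170:235,300:380],None,fx=9,fy=9,interpolation=cv2.INTER_CUBIC),'s4.png')
# height map under gripper from scene: lowest points above 42mm
vs,us=np.mgrid[170:235,300:390];uv=np.c_[us.ravel(),vs.ravel()]
X=bydepth(cs,uv,ds);J=np.array([w2j(x) for x in X]);k=(X[:,2]>44)&(abs(J[:,0]+31)<25)&(abs(J[:,1]+48)<30)
o=np.argsort(X[k,2])[:25]
print(np.c_[uv[k][o],J[k][o],X[k][o,2]].round(0))
c=np.load('w1c.npy',allow_pickle=True).item();d=np.load('w1d.npy')
for r in range(284,330,4):
    Y=bydepth(c,[[312,r]],d)[0];print(r,w2j(Y).round(1),Y[2].round(1))
```

```text
[[330. 213. -17. -41.  44.]
 [332. 210. -26. -50.  44.]
 [326. 208. -14. -60.  45.]
 [332. 212. -23. -42.  46.]
 [331. 206. -25. -57.  51.]
 [332. 208. -24. -46.  55.]
 [332. 206. -26. -52.  55.]
 [332. 207. -24. -48.  56.]
 [332. 205. -26. -53.  57.]
 [333. 208. -25. -42.  58.]
 [331. 204. -24. -55.  60.]
 [331. 205. -23. -51.  61.]
 [333. 207. -24. -42.  62.]
 [330. 202. -24. -60.  62.]
 [331. 203. -24. -55.  63.]
 [335. 208. -27. -36.  63.]
 [332. 204. -25. -51.  63.]
 [337. 208. -32. -34.  63.]
 [330. 201. -24. -62.  63.]
 [340. 207. -40. -34.  64.]
 [334. 207. -26. -38.  65.]
 [332. 203. -26. -52.  65.]
 [336. 208. -29. -33.  65.]
 [330. 200. -25. -64.  65.]
 [333. 206. -24. -41.  66.]]
284 [-26.  -51.4] 40.4
288 [-94.8 -44.8] 219.9
292 [-94.9 -44.7] 224.8
296 [-95.  -44.5] 229.3
300 [-95.2 -44.4] 234.1
304 [-94.5 -44.3] 236.6
308 [-94.4 -44.2] 240.1
312 [-95.2 -44. ] 245.5
316 [-95.2 -43.9] 249.0
320 [-95.1 -43.8] 252.1
324 [-94.8 -43.7] 254.8
328 [-121.3  -41.7] 308.2
```

View pics/s4.png

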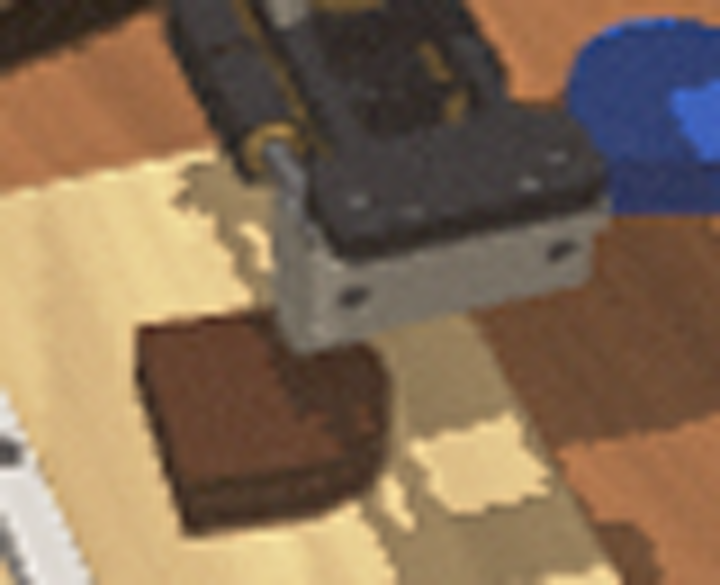

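The block hasn't moved, because the closed fingertips passed over it at about z 57. They are not 25 mm ahead of the TCP as stated, so I back off and check the tips at other openings.

```bash
python3 -m crank '[{"dx":0.01,"dy":0,"dz":-0.01,"rx":0,"ry":0,"rz":0,"jaw":1},{"dx":0.03,"dy":0,"dz":-0.04,"rx":0,"ry":0,"rz":0,"jaw":1},{"dx":0.05,"dy":0,"dz":-0.06,"rx":0,"ry":0,"rz":0,"jaw":1},{"dx":0.05,"dy":0,"dz":-0.06,"rx":0,"ry":0,"rz":0,"jaw":0.5},{"dx":0.05,"dy":0,"dz":-0.06,"rx":0,"ry":0,"rz":0,"jaw":0.5},{"dx":0.05,"dy":0,"dz":-0.06,"rx":0,"ry":0,"rz":0,"jaw":0.5},{"dx":0.05,"dy":0,"dz":-0.06,"rx":0,"ry":0,"rz":0,"jaw":0.5},{"dx":0.05,"dy":0,"dz":-0.06,"rx":0,"ry":0,"rz":0,"jaw":0.5}]' 10
python3 - <<'E'
from fit import *
plan([-82,-48],49,80.79)
im,d=bot.grab_frame('scene');save(cv2.resize(im[160:245,290:420],None,fx=6,fy=6,interpolation=cv2.INTER_CUBIC),'s5.png')
c=bot.get_calibration('wrist');im,d=bot.grab_frame('wrist');save(im,'w5.png');np.save('w5d.npy',d);np.save('w5c.npy',c,allow_pickle=True)
E
```

```text
time_s: 4.75
tool_pos: [436.3, -33.8, 109.6]
tcp_rot: [-0.001, 0.081, 0.997, 0.0]
force: [-0.2, 0.1, 0.6]
grip_width: 28.9
t 4.75 jig tcp [-82.1 -48.4] z 109.6 F [-0.2  0.1  0.6] jigF [-0.2  0.1] yaw-y 80.76 w 28.9
tool delta [-0.3  0.4 60.6] rz -0.03275153743959436
```

View pics/s5.png

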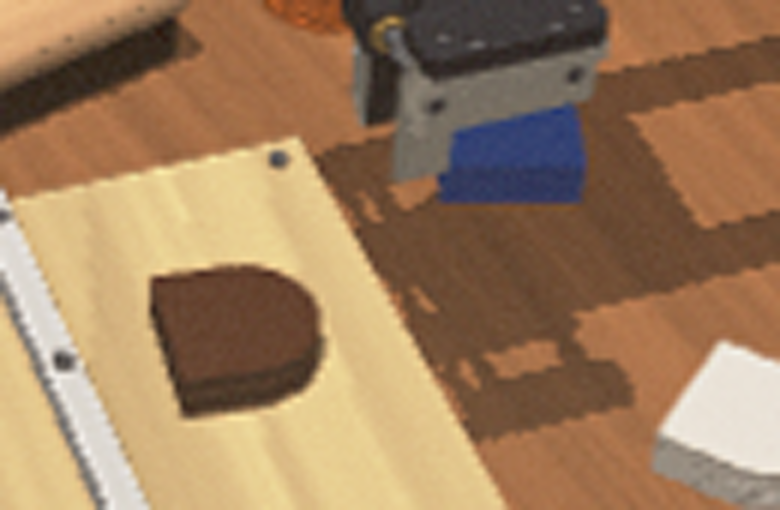

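View pics/w5.png

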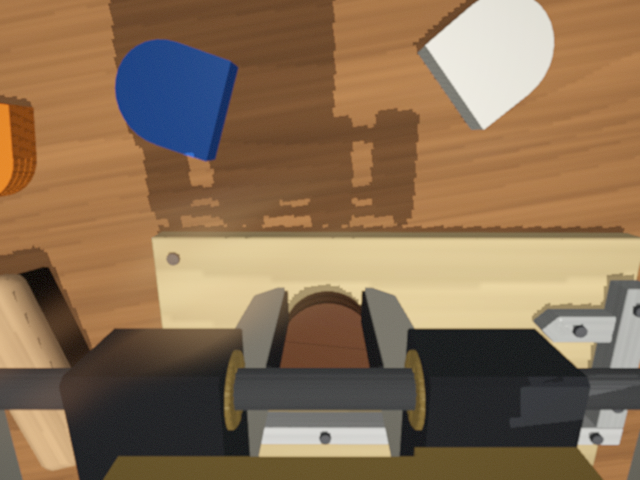

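Run:
```python
from fit import *
cs=bot.get_calibration('scene');im,ds=bot.grab_frame('scene')
for p in [(405,170),(430,170),(420,150),(440,140),(420,110),(500,110),(590,90),(590,60),(470,120),(370,110),(230,320),(300,300)]:
    q=[290+p[0]/6,160+p[1]/6];X=bydepth(cs,[q],ds)[0];print(p,w2j(X).round(1),X[2].round(1))
c=np.load('w5c.npy',allow_pickle=True).item();d=np.load('w5d.npy')
for q in [(270,292),(262,300),(262,320),(280,293),(375,292),(385,310),(400,320),(316,296),(316,310)]:
    Y=bydepth(c,[q],d)[0];print(q,w2j(Y).round(1),Y[2].round(1))
```

```text
(405, 170) [-73.4 -18. ] 127.8
(430, 170) [-81.4 -12.8] 130.0
(420, 150) [-77.  -14.1] 140.3
(440, 140) [-84.6 -13.2] 143.9
(420, 110) [-49.5  39.1] 211.0
(500, 110) [-82.4  36.4] 199.9
(590, 90) [-116.4   38.8] 202.1
(590, 60) [-111.2   44.8] 222.1
(470, 120) [-70.3  37.8] 199.6
(370, 110) [-79.3 -67.2] 116.3
(230, 320) [-15.  -46.5] 39.0
(300, 300) [-47.1 -50.4] 36.8
(270, 292) [-91.7 -73.3] 118.5
(262, 300) [-92.3 -75.3] 128.6
(262, 320) [-91.7 -72.7] 145.6
(280, 293) [-92.1 -68.7] 120.7
(375, 292) [-91.7 -27.3] 118.7
(385, 310) [-91.2 -25.4] 136.0
(400, 320) [-91.7 -21.3] 145.6
(316, 296) [-50.2 -55.4] 25.8
(316, 310) [-46.6 -55.1] 40.7
```

The scene and wrist depths agree: the tips are at TCP z + ~6, about 30 mm shorter than stated, and the body is consistent with that. So tips at z 26 need TCP z ≈ 20. I descend in stages, watching the force, with the jaws half open as a cradle.

```bash
python3 -m crank '[{"dx":0,"dy":0,"dz":0.025,"rx":0,"ry":0,"rz":0,"jaw":0.5},{"dx":0,"dy":0,"dz":0.05,"rx":0,"ry":0,"rz":0,"jaw":0.5},{"dx":0,"dy":0,"dz":0.07,"rx":0,"ry":0,"rz":0,"jaw":0.5},{"dx":0,"dy":0,"dz":0.078,"rx":0,"ry":0,"rz":0,"jaw":0.5},{"dx":0,"dy":0,"dz":0.08,"rx":0,"ry":0,"rz":0,"jaw":0.5},{"dx":0,"dy":0,"dz":0.08,"rx":0,"ry":0,"rz":0,"jaw":0.5}]' 10
python3 - <<'E'
from fit import *
plan([-82,-48],22,80.79)
im,d=bot.grab_frame('scene');save(cv2.resize(im[160:245,290:420],None,fx=6,fy=6,interpolation=cv2.INTER_CUBIC),'s6.png')
c=bot.get_calibration('wrist');im,d=bot.grab_frame('wrist');save(im,'w6.png')
for q in [(270,292),(262,300),(375,292),(385,310),(316,296),(316,305)]:
    Y=bydepth(c,[q],d)[0];print(q,w2j(Y).round(1),Y[2].round(1))
E
```

```text
time_s: 5.4
tool_pos: [436.4, -33.8, 30.7]
tcp_rot: [-0.001, 0.081, 0.997, 0.0]
force: [0.1, 0.7, -0.4]
grip_width: 46.4
t 5.4 jig tcp [-82.  -48.4] z 30.7 F [ 0.1  0.7 -0.4] jigF [-0.   0.7] yaw-y 80.76 w 46.4
tool delta [-0.   0.4  8.7] rz -0.028228588263502274
(270, 292) [-89. -74.] 36.3
(262, 300) [-90.5 -75.6] 48.5
(375, 292) [-81.3 -24.2] 17.9
(385, 310) [-89.4 -25.1] 55.9
(316, 296) [-79.6 -53.7] 18.9
(316, 305) [-74.7 -53.7] 18.9
```

View pics/s6.png

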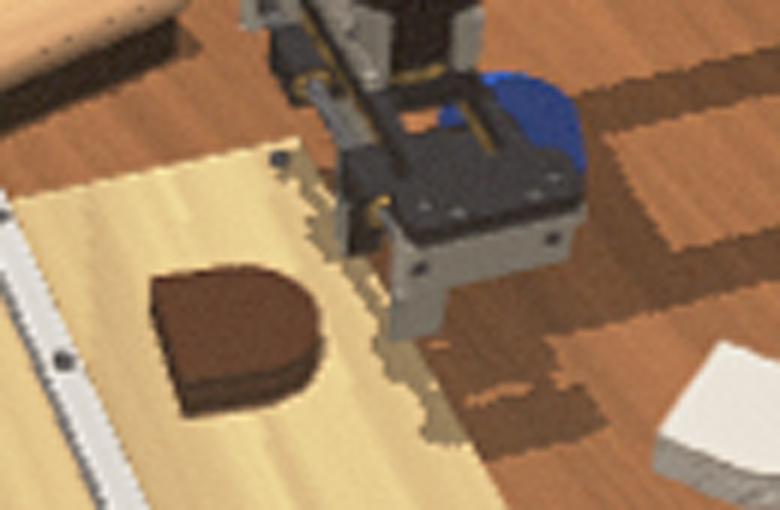

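View pics/w6.png

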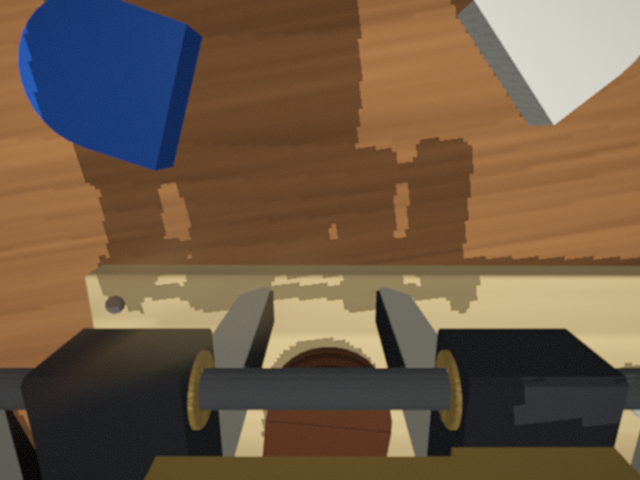

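```bash
python3 -m crank '[{"dx":0,"dy":0,"dz":0.005,"rx":0,"ry":0,"rz":0,"jaw":0.65},{"dx":0,"dy":0,"dz":0.0095,"rx":0,"ry":0,"rz":0,"jaw":0.65},{"dx":-0.005,"dy":0,"dz":0.0095,"rx":0,"ry":0,"rz":0,"jaw":0.65},{"dx":-0.01,"dy":0,"dz":0.0095,"rx":0,"ry":0,"rz":0,"jaw":0.65},{"dx":-0.015,"dy":0,"dz":0.0095,"rx":0,"ry":0,"rz":0,"jaw":0.65},{"dx":-0.02,"dy":0,"dz":0.0095,"rx":0,"ry":0,"rz":0,"jaw":0.65},{"dx":-0.025,"dy":0,"dz":0.0095,"rx":0,"ry":0,"rz":0,"jaw":0.65},{"dx":-0.029,"dy":0,"dz":0.0095,"rx":0,"ry":0,"rz":0,"jaw":0.65},{"dx":-0.033,"dy":0,"dz":0.0095,"rx":0,"ry":0,"rz":0,"jaw":0.65},{"dx":-0.037,"dy":0,"dz":0.0095,"rx":0,"ry":0,"rz":0,"jaw":0.65},{"dx":-0.04,"dy":0,"dz":0.0095,"rx":0,"ry":0,"rz":0,"jaw":0.65},{"dx":-0.04,"dy":0,"dz":0.0095,"rx":0,"ry":0,"rz":0,"jaw":0.65}]' 10
python3 - <<'E'
from fit import *
plan([-18,-48],21,80.79)
im,d=bot.grab_frame('scene');save(cv2.resize(im[160:245,290:420],None,fx=6,fy=6,interpolation=cv2.INTER_CUBIC),'s7.png')
c=bot.get_calibration('wrist');im,d=bot.grab_frame('wrist');save(im,'w7.png')
E
```

```text
time_s: 6.5
tool_pos: [476.8, -40.4, 21.5]
tcp_rot: [0.0, 0.081, 0.997, -0.0]
force: [0.0, 0.4, 0.1]
grip_width: 32.3
t 6.5 jig tcp [-41.1 -48.4] z 21.5 F [0.  0.4 0.1] jigF [-0.1  0.4] yaw-y 80.76 w 32.3
tool delta [-23.1   0.5   0.6] rz -0.027811792846776484
```

View pics/s7.png

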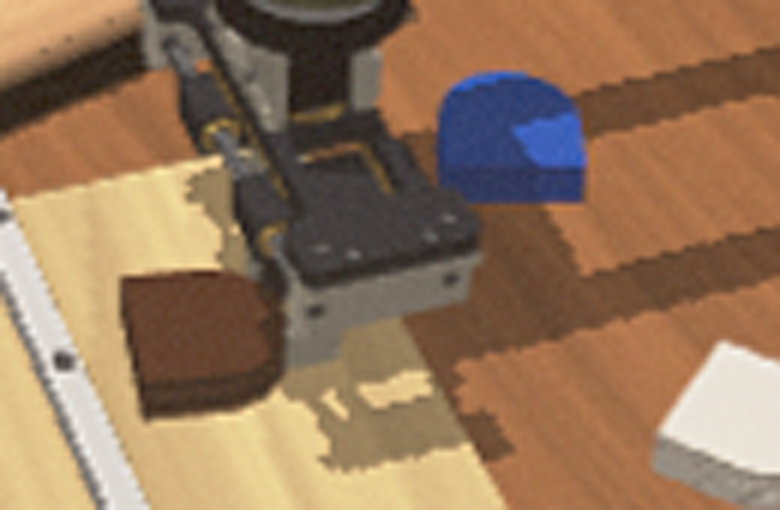

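View pics/w7.png

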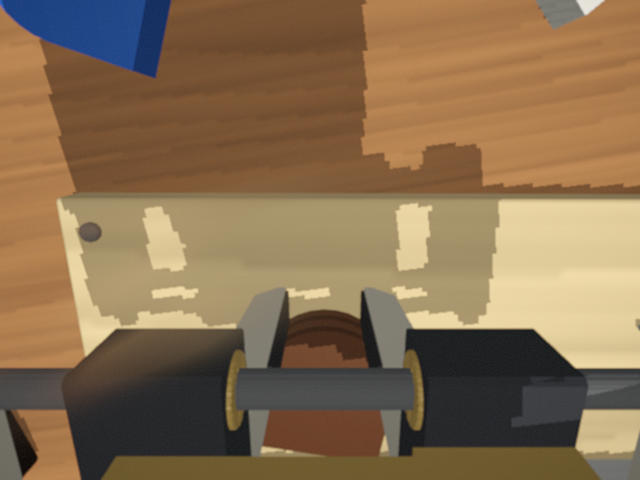

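The block is cradled between the tips (wrist (325,330)) and moving with them. I continue towards the fence.

```bash
python3 -m crank '[{"dx":-0.003,"dy":0,"dz":0,"rx":0,"ry":0,"rz":0,"jaw":0.65},{"dx":-0.006,"dy":0,"dz":0,"rx":0,"ry":0,"rz":0,"jaw":0.65},{"dx":-0.009,"dy":0,"dz":0,"rx":0,"ry":0,"rz":0,"jaw":0.65},{"dx":-0.012,"dy":0,"dz":0,"rx":0,"ry":0,"rz":0,"jaw":0.65},{"dx":-0.015,"dy":0,"dz":0,"rx":0,"ry":0,"rz":0,"jaw":0.65},{"dx":-0.017,"dy":0,"dz":0,"rx":0,"ry":0,"rz":0,"jaw":0.65},{"dx":-0.019,"dy":0,"dz":0,"rx":0,"ry":0,"rz":0,"jaw":0.65},{"dx":-0.019,"dy":0,"dz":0,"rx":0,"ry":0,"rz":0,"jaw":0.65}]' 10
python3 - <<'E'
from fit import *
plan([-18,-48],21,80.79)
im,d=bot.grab_frame('scene');save(cv2.resize(im[160:245,260:390],None,fx=6,fy=6,interpolation=cv2.INTER_CUBIC),'s8.png')
E
```

```text
time_s: 7.27
tool_pos: [495.2, -43.4, 21.4]
tcp_rot: [-0.0, 0.081, 0.997, -0.0]
force: [-0.4, -0.8, 0.7]
grip_width: 32.4
t 7.27 jig tcp [-22.4 -48.4] z 21.4 F [-0.4 -0.8  0.7] jigF [-0.3 -0.8] yaw-y 80.76 w 32.4
tool delta [-4.4  0.4  0.4] rz -0.028263512921768097
```

View pics/s8.png

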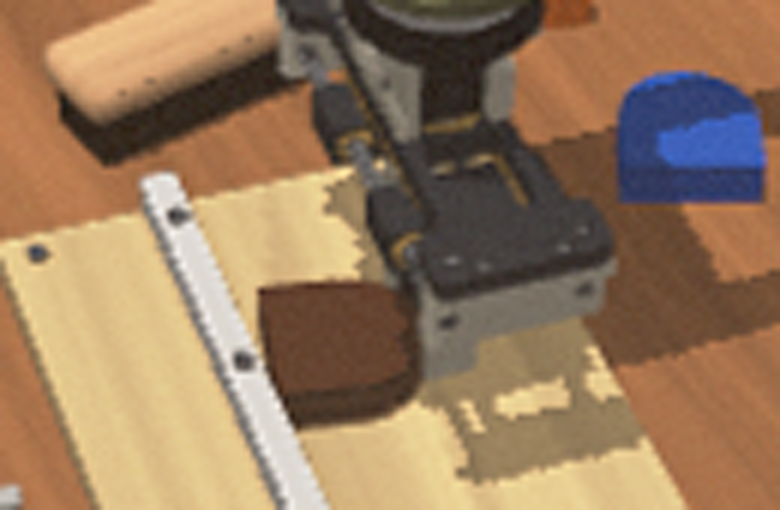

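Near contact now, so small steps with force readings.

```bash
python3 -m crank '[{"dx":-0.002,"dy":0,"dz":0,"rx":0,"ry":0,"rz":0,"jaw":0.65},{"dx":-0.003,"dy":0,"dz":0,"rx":0,"ry":0,"rz":0,"jaw":0.65},{"dx":-0.004,"dy":0,"dz":0,"rx":0,"ry":0,"rz":0,"jaw":0.65},{"dx":-0.004,"dy":0,"dz":0,"rx":0,"ry":0,"rz":0,"jaw":0.65}]' 10
python3 -m crank '[{"dx":-0.0015,"dy":0,"dz":0,"rx":0,"ry":0,"rz":0,"jaw":0.65},{"dx":-0.002,"dy":0,"dz":0,"rx":0,"ry":0,"rz":0,"jaw":0.65},{"dx":-0.002,"dy":0,"dz":0,"rx":0,"ry":0,"rz":0,"jaw":0.65}]' 10
python3 - <<'E'
from fit import *
plan([-18,-48],21,80.79)
im,d=bot.grab_frame('scene');save(cv2.resize(im[190:245,285:345],None,fx=10,fy=10,interpolation=cv2.INTER_CUBIC),'s9.png')
E
```

```text
time_s: 7.65
tool_pos: [499.2, -44.0, 21.5]
tcp_rot: [0.0, 0.081, 0.997, 0.0]
force: [0.5, -0.2, -0.5]
grip_width: 32.7
time_s: 7.9
tool_pos: [500.4, -44.2, 21.3]
tcp_rot: [-0.001, 0.081, 0.997, 0.0]
force: [-3.8, 1.0, 1.3]
grip_width: 32.7
t 7.9 jig tcp [-17.2 -48.4] z 21.3 F [-3.8  1.   1.3] jigF [-3.9  0.3] yaw-y 80.76 w 32.7
tool delta [0.8 0.4 0.3] rz -0.03058272487993463
```

View pics/s9.png

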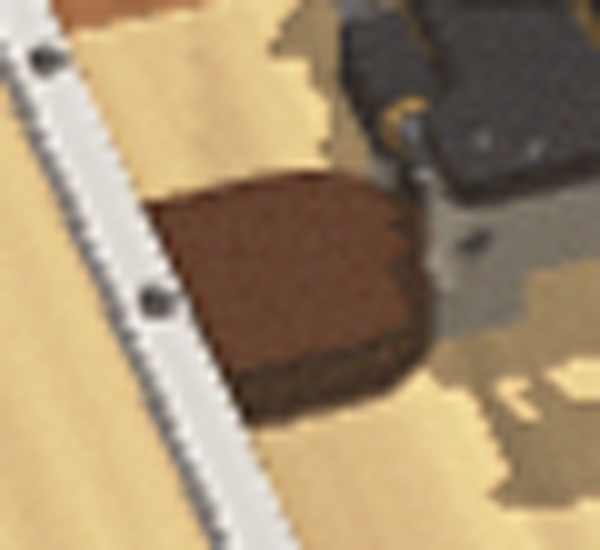

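```bash
python3 -m crank '[{"dx":-0.0008,"dy":0,"dz":0,"rx":0,"ry":0,"rz":0,"jaw":0.65},{"dx":-0.0015,"dy":0,"dz":0,"rx":0,"ry":0,"rz":0,"jaw":0.65},{"dx":-0.0015,"dy":0,"dz":0,"rx":0,"ry":0,"rz":0,"jaw":0.65},{"dx":-0.0015,"dy":0,"dz":0,"rx":0,"ry":0,"rz":0,"jaw":0.65}]' 10
python3 - <<'E'
from fit import *
plan([-18,-48],21,80.79)
E
```

```text
time_s: 8.28
tool_pos: [500.6, -44.2, 20.8]
tcp_rot: [-0.002, 0.08, 0.997, 0.0]
force: [-9.3, 1.6, 4.1]
grip_width: 32.9
t 8.28 jig tcp [-17.  -48.3] z 20.8 F [-9.3  1.6  4.1] jigF [-9.5  0. ] yaw-y 80.77 w 32.9
tool delta [ 1.   0.3 -0.2] rz -0.020150650853764773
```

The block is flat on the fence with 9.5 N of steady contact. I retreat straight back, lift, close the jaws and turn for the slide.

```bash
python3 -m crank '[{"dx":0.01,"dy":0,"dz":0,"rx":0,"ry":0,"rz":0,"jaw":0.65},{"dx":0.025,"dy":0,"dz":0,"rx":0,"ry":0,"rz":0,"jaw":0.65},{"dx":0.04,"dy":0,"dz":0,"rx":0,"ry":0,"rz":0,"jaw":0.65},{"dx":0.04,"dy":0,"dz":-0.03,"rx":0,"ry":0,"rz":0,"jaw":1},{"dx":0.04,"dy":0,"dz":-0.06,"rx":0,"ry":0,"rz":0,"jaw":1},{"dx":0.03,"dy":-0.015,"dz":-0.06,"rx":0,"ry":0,"rz":7,"jaw":1},{"dx":0.02,"dy":-0.03,"dz":-0.06,"rx":0,"ry":0,"rz":14,"jaw":1},{"dx":0.01,"dy":-0.045,"dz":-0.06,"rx":0,"ry":0,"rz":21,"jaw":1},{"dx":0.01,"dy":-0.05,"dz":-0.06,"rx":0,"ry":0,"rz":28,"jaw":1},{"dx":0.01,"dy":-0.05,"dz":-0.06,"rx":0,"ry":0,"rz":35,"jaw":1},{"dx":0.01,"dy":-0.05,"dz":-0.06,"rx":0,"ry":0,"rz":40,"jaw":1},{"dx":0.01,"dy":-0.05,"dz":-0.06,"rx":0,"ry":0,"rz":40,"jaw":1}]' 10
python3 - <<'E'
from fit import *
plan([-23,-96],21,40.79)
im,d=bot.grab_frame('scene');save(cv2.resize(im[160:260,260:390],None,fx=6,fy=6,interpolation=cv2.INTER_CUBIC),'s10.png')
im,d=bot.grab_frame('wrist');save(im,'w10.png')
E
```

```text
time_s: 9.28
tool_pos: [485.2, -92.7, 81.8]
tcp_rot: [0.001, 0.419, 0.908, 0.0]
force: [0.0, 0.4, -0.8]
grip_width: 0.3
t 9.28 jig tcp [-24.4 -98.7] z 81.8 F [ 0.   0.4 -0.8] jigF [-0.   0.4] yaw-y 40.5 w 0.3
tool delta [ 0.7  2.9 60.8] rz -0.29101723389416634
```

View pics/s10.png

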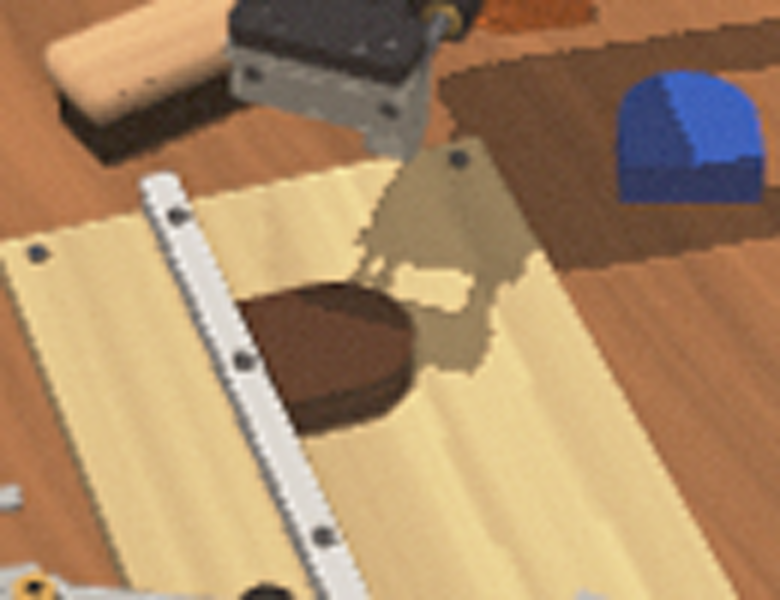

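View pics/w10.png

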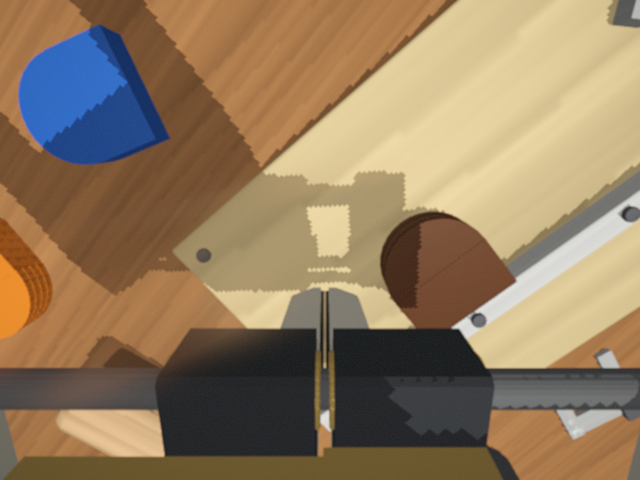

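The block sits flat on the fence, with the closed fingers behind its work-side rear quarter. I descend and approach along tool y.

```bash
python3 -m crank '[{"dx":0,"dy":0,"dz":0.025,"rx":0,"ry":0,"rz":0,"jaw":1},{"dx":0,"dy":0,"dz":0.05,"rx":0,"ry":0,"rz":0,"jaw":1},{"dx":0,"dy":0,"dz":0.0605,"rx":0,"ry":0,"rz":0,"jaw":1},{"dx":0,"dy":0,"dz":0.0605,"rx":0,"ry":0,"rz":0,"jaw":1},{"dx":0,"dy":0.003,"dz":0.0605,"rx":0,"ry":0,"rz":0,"jaw":1},{"dx":0,"dy":0.006,"dz":0.0605,"rx":0,"ry":0,"rz":0,"jaw":1},{"dx":0,"dy":0.009,"dz":0.0605,"rx":0,"ry":0,"rz":0,"jaw":1},{"dx":0,"dy":0.012,"dz":0.0605,"rx":0,"ry":0,"rz":0,"jaw":1},{"dx":0,"dy":0.012,"dz":0.0605,"rx":0,"ry":0,"rz":0,"jaw":1},{"dx":0,"dy":0.012,"dz":0.0605,"rx":0,"ry":0,"rz":0,"jaw":1}]' 10
python3 - <<'E'
from fit import *
plan([-13.5,-85.7],21,40.79)
im,d=bot.grab_frame('scene');save(cv2.resize(im[160:260,260:390],None,fx=6,fy=6,interpolation=cv2.INTER_CUBIC),'s11.png')
im,d=bot.grab_frame('wrist');save(im[220:420,200:520].repeat(2,0).repeat(2,1),'w11.png')
E
```

```text
time_s: 10.22
tool_pos: [494.2, -84.4, 21.6]
tcp_rot: [0.001, 0.416, 0.909, 0.0]
force: [0.2, 0.3, 0.2]
grip_width: 0.4
t 10.22 jig tcp [-16.9 -89. ] z 21.6 F [0.2 0.3 0.2] jigF [0.2 0.3] yaw-y 40.8 w 0.4
tool delta [-0.4  4.7  0.6] rz 0.009248535181086481
```

View pics/s11.png

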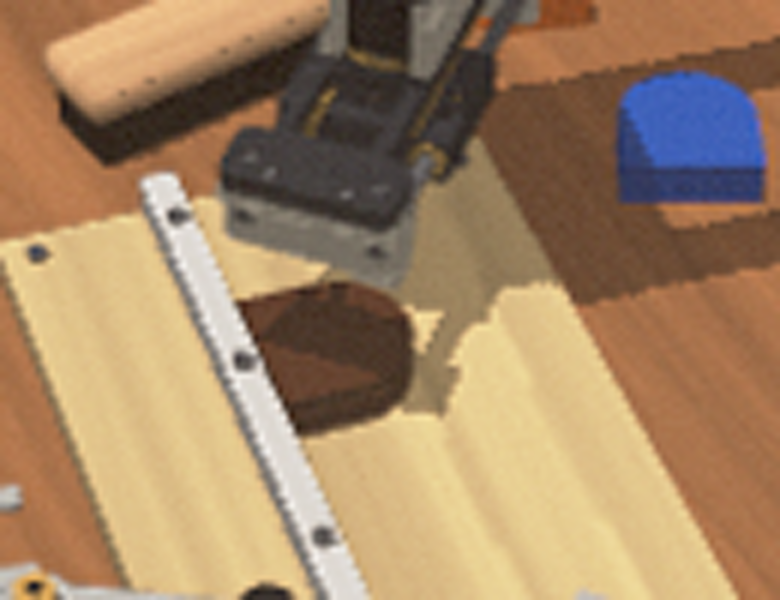

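View pics/w11.png

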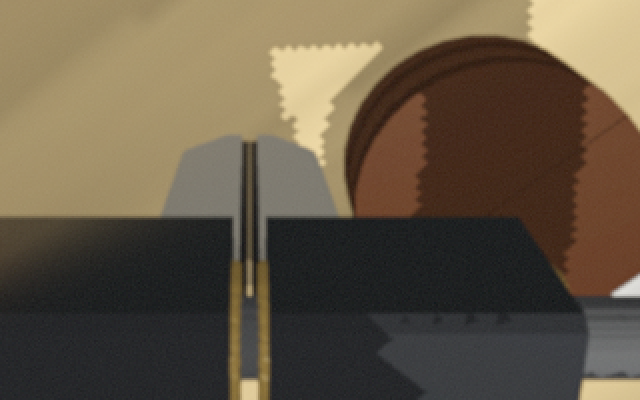

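Run:
```python
from fit import *
s,R=st();print(s['qpos'].round(3),s['time_s'])
```

```text
[-0.272  0.054  1.944 -0.     1.143 -0.984] 10.3167
```

The fingers taper across the jaw direction but are upright on the other faces, so I'll push with an upright face. I turn 85° to bring tool x along the push direction (35° off the fence line).

```bash
python3 -m crank '[{"dx":-0.005,"dy":-0.0045,"dz":0,"rx":0,"ry":0,"rz":0,"jaw":1},{"dx":-0.005,"dy":-0.0045,"dz":0,"rx":0,"ry":0,"rz":7,"jaw":1},{"dx":-0.005,"dy":-0.0045,"dz":0,"rx":0,"ry":0,"rz":14,"jaw":1},{"dx":-0.005,"dy":-0.0045,"dz":0,"rx":0,"ry":0,"rz":21,"jaw":1},{"dx":-0.005,"dy":-0.0045,"dz":0,"rx":0,"ry":0,"rz":28,"jaw":1},{"dx":-0.005,"dy":-0.0045,"dz":0,"rx":0,"ry":0,"rz":35,"jaw":1},{"dx":-0.005,"dy":-0.0045,"dz":0,"rx":0,"ry":0,"rz":42,"jaw":1},{"dx":-0.005,"dy":-0.0045,"dz":0,"rx":0,"ry":0,"rz":49,"jaw":1},{"dx":-0.005,"dy":-0.0045,"dz":0,"rx":0,"ry":0,"rz":56,"jaw":1},{"dx":-0.005,"dy":-0.0045,"dz":0,"rx":0,"ry":0,"rz":63,"jaw":1},{"dx":-0.005,"dy":-0.0045,"dz":0,"rx":0,"ry":0,"rz":70,"jaw":1},{"dx":-0.005,"dy":-0.0045,"dz":0,"rx":0,"ry":0,"rz":77,"jaw":1}]' 10
python3 -m crank '[{"dx":0,"dy":0,"dz":0,"rx":0,"ry":0,"rz":7,"jaw":1},{"dx":0,"dy":0,"dz":0,"rx":0,"ry":0,"rz":8,"jaw":1},{"dx":0,"dy":0,"dz":0,"rx":0,"ry":0,"rz":8,"jaw":1}]' 10
python3 - <<'E'
from fit import *
plan([-5.4,-80.4],21,-44.2)
im,d=bot.grab_frame('wrist');save(im,'w12.png')
im,d=bot.grab_frame('scene');save(cv2.resize(im[160:260,260:390],None,fx=6,fy=6,interpolation=cv2.INTER_CUBIC),'s12.png')
E
```

```text
time_s: 11.32
tool_pos: [493.2, -91.7, 20.9]
tcp_rot: [0.0, 0.893, 0.449, -0.0]
force: [-0.6, 0.1, -0.1]
grip_width: 0.4
time_s: 11.57
tool_pos: [493.3, -91.6, 20.9]
tcp_rot: [-0.0, 0.921, 0.39, -0.0]
force: [-0.1, -0.2, -0.1]
grip_width: 0.2
t 11.57 jig tcp [-16.6 -96.3] z 20.9 F [-0.1 -0.2 -0.1] jigF [-0.1 -0.2] yaw-y -44.13 w 0.2
tool delta [19.4  0.1 -0.1] rz 0.07118536332239955
```

View pics/w12.png

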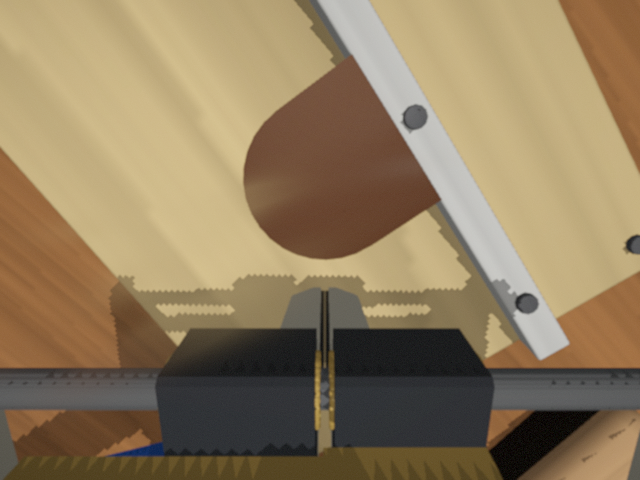

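View pics/s12.png

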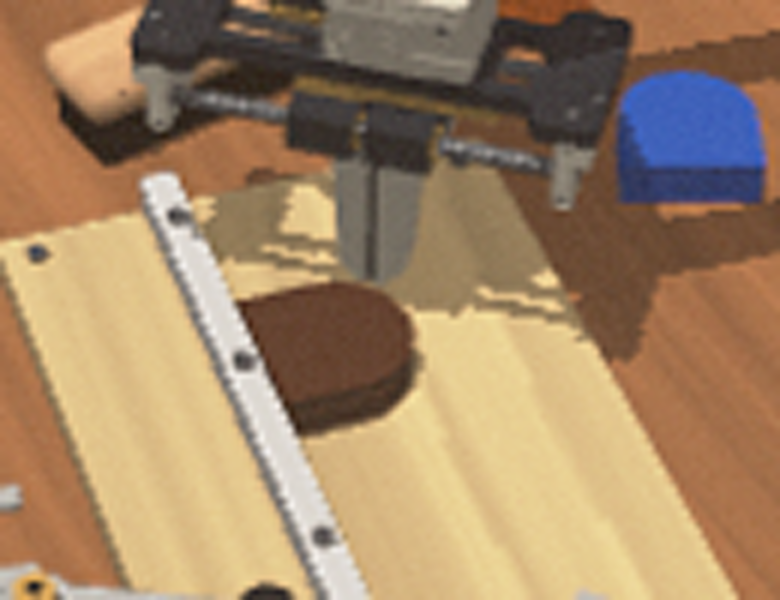

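Both pictures show the block square on the fence and the finger's upright face aimed at its rear quarter. Making contact and starting the slide.

```bash
python3 -m crank '[{"dx":0.005,"dy":0,"dz":0,"rx":0,"ry":0,"rz":0,"jaw":1},{"dx":0.01,"dy":0,"dz":0,"rx":0,"ry":0,"rz":0,"jaw":1},{"dx":0.014,"dy":0,"dz":0,"rx":0,"ry":0,"rz":0,"jaw":1},{"dx":0.017,"dy":0,"dz":0,"rx":0,"ry":0,"rz":0,"jaw":1},{"dx":0.019,"dy":0,"dz":0,"rx":0,"ry":0,"rz":0,"jaw":1},{"dx":0.0203,"dy":-0.0009,"dz":0,"rx":0,"ry":0,"rz":0,"jaw":1},{"dx":0.022,"dy":-0.002,"dz":0,"rx":0,"ry":0,"rz":0,"jaw":1},{"dx":0.024,"dy":-0.0035,"dz":0,"rx":0,"ry":0,"rz":0,"jaw":1},{"dx":0.0265,"dy":-0.005,"dz":0,"rx":0,"ry":0,"rz":0,"jaw":1},{"dx":0.029,"dy":-0.007,"dz":0,"rx":0,"ry":0,"rz":0,"jaw":1},{"dx":0.0315,"dy":-0.0087,"dz":0,"rx":0,"ry":0,"rz":0,"jaw":1},{"dx":0.034,"dy":-0.0105,"dz":0,"rx":0,"ry":0,"rz":0,"jaw":1}]' 10
python3 - <<'E'
from fit import *
plan([-5.4,-60],21,-44.2)
im,d=bot.grab_frame('wrist');save(im,'w13.png')
E
```

```text
time_s: 12.67
tool_pos: [509.6, -59.2, 20.9]
tcp_rot: [0.0, 0.921, 0.389, 0.0]
force: [-0.7, 0.6, 0.5]
grip_width: 0.3
t 12.67 jig tcp [ -5.7 -61.7] z 20.9 F [-0.7  0.6  0.5] jigF [-0.7  0.5] yaw-y -44.24 w 0.3
tool delta [ 1.5 -0.7 -0.1] rz -0.03600391836223338
```

View pics/w13.png

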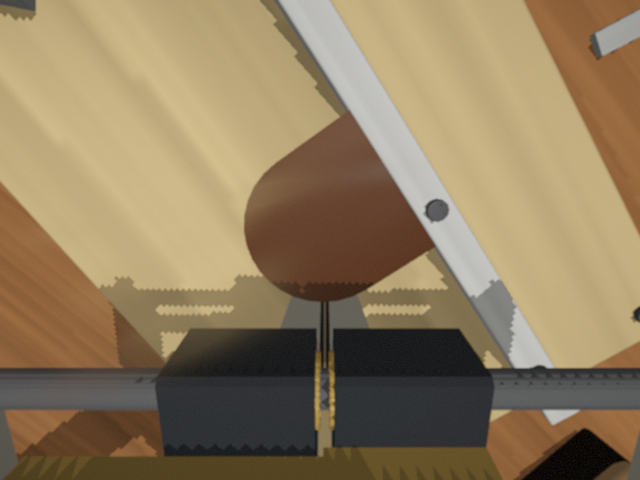

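```bash
python3 -m crank '[{"dx":0.0041,"dy":-0.0029,"dz":0,"rx":0,"ry":0,"rz":0,"jaw":1},{"dx":0.0082,"dy":-0.0057,"dz":0,"rx":0,"ry":0,"rz":0,"jaw":1},{"dx":0.0123,"dy":-0.0086,"dz":0,"rx":0,"ry":0,"rz":0,"jaw":1},{"dx":0.0164,"dy":-0.0115,"dz":0,"rx":0,"ry":0,"rz":0,"jaw":1},{"dx":0.0205,"dy":-0.0143,"dz":0,"rx":0,"ry":0,"rz":0,"jaw":1},{"dx":0.0246,"dy":-0.0172,"dz":0,"rx":0,"ry":0,"rz":0,"jaw":1},{"dx":0.0287,"dy":-0.0201,"dz":0,"rx":0,"ry":0,"rz":0,"jaw":1},{"dx":0.0328,"dy":-0.0229,"dz":0,"rx":0,"ry":0,"rz":0,"jaw":1},{"dx":0.0369,"dy":-0.0258,"dz":0,"rx":0,"ry":0,"rz":0,"jaw":1},{"dx":0.041,"dy":-0.0287,"dz":0,"rx":0,"ry":0,"rz":0,"jaw":1},{"dx":0.0451,"dy":-0.0316,"dz":0,"rx":0,"ry":0,"rz":0,"jaw":1},{"dx":0.0491,"dy":-0.0344,"dz":0,"rx":0,"ry":0,"rz":0,"jaw":1}]' 10
python3 - <<'E'
from fit import *
plan([-5.4,87],21,-44.2)
im,d=bot.grab_frame('wrist');save(im,'w14.png')
E
```

```text
time_s: 13.72
tool_pos: [519.3, 0.2, 20.9]
tcp_rot: [-0.0, 0.921, 0.389, -0.0]
force: [-0.1, -0.1, -0.6]
grip_width: 0.3
t 13.72 jig tcp [-5.7 -1.5] z 20.9 F [-0.1 -0.1 -0.6] jigF [-0.1 -0.2] yaw-y -44.23 w 0.3
tool delta [ 72.7 -50.6  -0.1] rz -0.03398021230218973
```

View pics/w14.png

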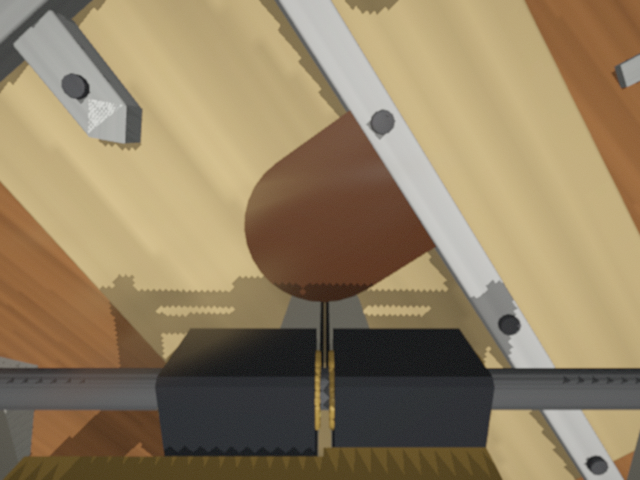

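The block's edge is still flush along the fence (contact line (350,112)–(437,250)), with the cheek ahead at (120,125). Continuing.

```bash
python3 -m crank '[{"dx":0.0041,"dy":-0.0029,"dz":0,"rx":0,"ry":0,"rz":0,"jaw":1},{"dx":0.0082,"dy":-0.0057,"dz":0,"rx":0,"ry":0,"rz":0,"jaw":1},{"dx":0.0123,"dy":-0.0086,"dz":0,"rx":0,"ry":0,"rz":0,"jaw":1},{"dx":0.0164,"dy":-0.0115,"dz":0,"rx":0,"ry":0,"rz":0,"jaw":1},{"dx":0.0205,"dy":-0.0143,"dz":0,"rx":0,"ry":0,"rz":0,"jaw":1},{"dx":0.0246,"dy":-0.0172,"dz":0,"rx":0,"ry":0,"rz":0,"jaw":1},{"dx":0.0287,"dy":-0.0201,"dz":0,"rx":0,"ry":0,"rz":0,"jaw":1},{"dx":0.0328,"dy":-0.0229,"dz":0,"rx":0,"ry":0,"rz":0,"jaw":1},{"dx":0.0369,"dy":-0.0258,"dz":0,"rx":0,"ry":0,"rz":0,"jaw":1},{"dx":0.041,"dy":-0.0287,"dz":0,"rx":0,"ry":0,"rz":0,"jaw":1},{"dx":0.0451,"dy":-0.0316,"dz":0,"rx":0,"ry":0,"rz":0,"jaw":1},{"dx":0.0491,"dy":-0.0344,"dz":0,"rx":0,"ry":0,"rz":0,"jaw":1}]' 10
python3 - <<'E'
from fit import *
plan([-5.4,87],21,-44.2)
im,d=bot.grab_frame('wrist');save(im,'w15.png')
E
```

```text
time_s: 14.77
tool_pos: [528.9, 59.4, 20.9]
tcp_rot: [-0.0, 0.921, 0.389, -0.0]
force: [-0.9, -0.8, -0.9]
grip_width: 0.4
t 14.77 jig tcp [-5.6 58.4] z 20.9 F [-0.9 -0.8 -0.9] jigF [-0.7 -1. ] yaw-y -44.24 w 0.4
tool delta [ 23.5 -16.2  -0.1] rz -0.03529636261718139
```

View pics/w15.png

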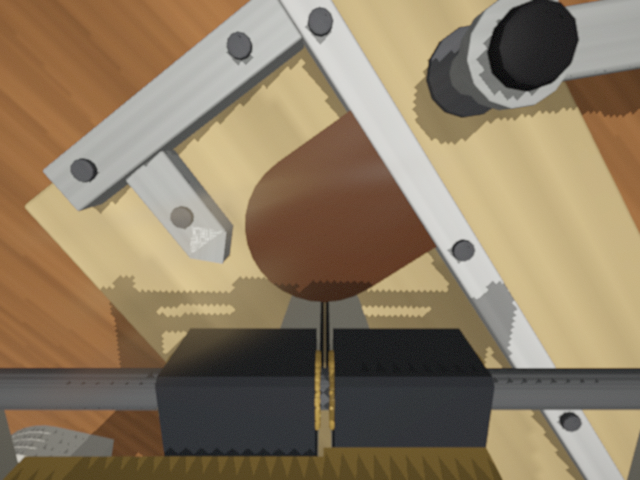

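```bash
python3 -m crank '[{"dx":0.0035,"dy":-0.0024,"dz":0,"rx":0,"ry":0,"rz":0,"jaw":1},{"dx":0.007,"dy":-0.0049,"dz":0,"rx":0,"ry":0,"rz":0,"jaw":1},{"dx":0.0105,"dy":-0.0073,"dz":0,"rx":0,"ry":0,"rz":0,"jaw":1},{"dx":0.0135,"dy":-0.0094,"dz":0,"rx":0,"ry":0,"rz":0,"jaw":1},{"dx":0.016,"dy":-0.0112,"dz":0,"rx":0,"ry":0,"rz":0,"jaw":1},{"dx":0.018,"dy":-0.0126,"dz":0,"rx":0,"ry":0,"rz":0,"jaw":1},{"dx":0.0195,"dy":-0.0137,"dz":0,"rx":0,"ry":0,"rz":0,"jaw":1},{"dx":0.0205,"dy":-0.0144,"dz":0,"rx":0,"ry":0,"rz":0,"jaw":1},{"dx":0.0205,"dy":-0.0144,"dz":0,"rx":0,"ry":0,"rz":0,"jaw":1}]' 10
python3 - <<'E'
from fit import *
plan([-5.4,87],21,-44.2)
im,d=bot.grab_frame('wrist');save(im,'w16.png')
E
```

```text
time_s: 15.57
tool_pos: [532.8, 83.8, 20.9]
tcp_rot: [-0.0, 0.921, 0.389, 0.0]
force: [0.4, 1.0, 0.2]
grip_width: 0.8
t 15.57 jig tcp [-5.6 83.1] z 20.9 F [0.4 1.  0.2] jigF [0.2 1. ] yaw-y -44.23 w 0.8
tool delta [ 3.3 -2.  -0.1] rz -0.031017653172142445
```

View pics/w16.png

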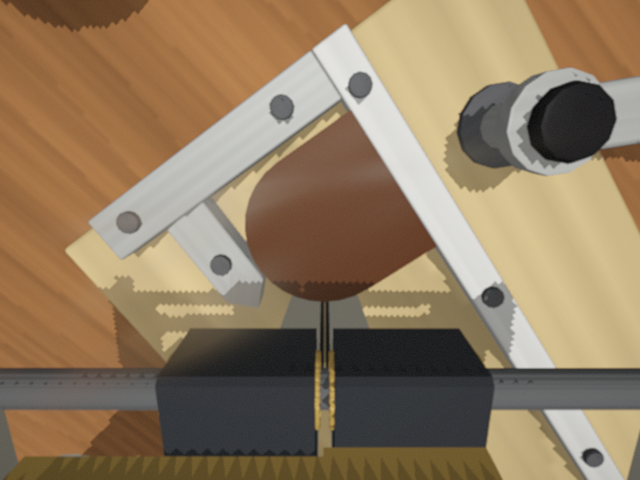

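A gap of about 5 mm to the end stop remains, with the finger clear of the cheek. Small steps now.

```bash
python3 -m crank '[{"dx":0.0008,"dy":-0.0006,"dz":0,"rx":0,"ry":0,"rz":0,"jaw":1},{"dx":0.0016,"dy":-0.0011,"dz":0,"rx":0,"ry":0,"rz":0,"jaw":1},{"dx":0.0025,"dy":-0.0017,"dz":0,"rx":0,"ry":0,"rz":0,"jaw":1},{"dx":0.0033,"dy":-0.0023,"dz":0,"rx":0,"ry":0,"rz":0,"jaw":1},{"dx":0.0033,"dy":-0.0023,"dz":0,"rx":0,"ry":0,"rz":0,"jaw":1}]' 10
python3 -m crank '[{"dx":0.0005,"dy":-0.0003,"dz":0,"rx":0,"ry":0,"rz":0,"jaw":1},{"dx":0.001,"dy":-0.0006,"dz":0,"rx":0,"ry":0,"rz":0,"jaw":1},{"dx":0.001,"dy":-0.0006,"dz":0,"rx":0,"ry":0,"rz":0,"jaw":1}]' 10
python3 - <<'E'
from fit import *
plan([-5.4,87],21,-44.2)
im,d=bot.grab_frame('wrist');save(im[20:320,180:580].repeat(2,0).repeat(2,1),'w17.png')
E
```

```text
time_s: 16.03
tool_pos: [533.5, 87.7, 20.9]
tcp_rot: [-0.0, 0.921, 0.389, 0.0]
force: [-0.4, 0.0, 0.0]
grip_width: 0.5
time_s: 16.28
tool_pos: [533.7, 88.6, 20.9]
tcp_rot: [0.0, 0.921, 0.389, -0.0]
force: [-0.0, -0.5, -0.6]
grip_width: 0.4
t 16.28 jig tcp [-5.6 88.1] z 20.9 F [-0.  -0.5 -0.6] jigF [ 0.1 -0.5] yaw-y -44.23 w 0.4
tool delta [-0.8  0.8 -0.1] rz -0.033941226923779766
```

View pics/w17.png

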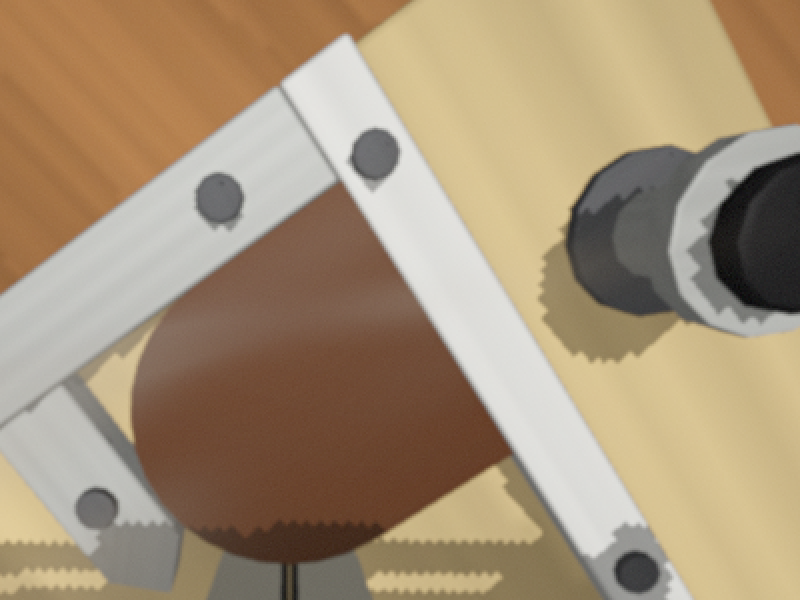

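Nearly touching the stop; I keep pressing in until the force rises.

```bash
python3 -m crank '[{"dx":0.0005,"dy":-0.0003,"dz":0,"rx":0,"ry":0,"rz":0,"jaw":1},{"dx":0.001,"dy":-0.0006,"dz":0,"rx":0,"ry":0,"rz":0,"jaw":1},{"dx":0.001,"dy":-0.0006,"dz":0,"rx":0,"ry":0,"rz":0,"jaw":1}]' 10
python3 -m crank '[{"dx":0.0005,"dy":-0.0003,"dz":0,"rx":0,"ry":0,"rz":0,"jaw":1},{"dx":0.0008,"dy":-0.0004,"dz":0,"rx":0,"ry":0,"rz":0,"jaw":1},{"dx":0.0008,"dy":-0.0004,"dz":0,"rx":0,"ry":0,"rz":0,"jaw":1}]' 10
python3 - <<'E'
from fit import *
plan([-5.4,87],21,-44.2)
E
```

```text
time_s: 16.58
tool_pos: [533.5, 89.0, 20.8]
tcp_rot: [0.0, 0.921, 0.389, -0.001]
force: [-2.5, -5.9, 1.5]
grip_width: 0.6
time_s: 16.83
tool_pos: [533.3, 89.2, 20.6]
tcp_rot: [0.001, 0.921, 0.389, -0.001]
force: [-4.3, -7.7, 3.5]
grip_width: 0.2
t 16.83 jig tcp [-6.  88.6] z 20.6 F [-4.3 -7.7  3.5] jigF [-3.  -8.3] yaw-y -44.24 w 0.2
tool delta [-0.9  1.4 -0.4] rz -0.044960282511645744
```

About 9 N against both faces, so it looks home. I hold briefly, back straight off, lift, and inspect.

```bash
python3 -m crank '[{"dx":0.0,"dy":0,"dz":0,"rx":0,"ry":0,"rz":0,"jaw":1},{"dx":0.0,"dy":0,"dz":0,"rx":0,"ry":0,"rz":0,"jaw":1},{"dx":0,"dy":0,"dz":0,"rx":0,"ry":0,"rz":0,"jaw":1},{"dx":-0.006,"dy":0,"dz":0,"rx":0,"ry":0,"rz":0,"jaw":1},{"dx":-0.02,"dy":0,"dz":0,"rx":0,"ry":0,"rz":0,"jaw":1},{"dx":-0.04,"dy":0,"dz":0,"rx":0,"ry":0,"rz":0,"jaw":1},{"dx":-0.045,"dy":0,"dz":-0.03,"rx":0,"ry":0,"rz":0,"jaw":1},{"dx":-0.045,"dy":0,"dz":-0.06,"rx":0,"ry":0,"rz":0,"jaw":1},{"dx":-0.045,"dy":0,"dz":-0.08,"rx":0,"ry":0,"rz":0,"jaw":1},{"dx":-0.045,"dy":0,"dz":-0.08,"rx":0,"ry":0,"rz":0,"jaw":1},{"dx":-0.045,"dy":0,"dz":-0.08,"rx":0,"ry":0,"rz":0,"jaw":1}]' 10
python3 - <<'E'
from fit import *
c=bot.get_calibration('wrist');im,d=bot.grab_frame('wrist');save(im,'w18.png');np.save('w18d.npy',d);np.save('w18c.npy',c,allow_pickle=True)
im,d=bot.grab_frame('scene');save(cv2.resize(im[190:310,260:420],None,fx=5,fy=5,interpolation=cv2.INTER_CUBIC),'s18.png')
E
```

```text
time_s: 17.75
tool_pos: [504.3, 58.6, 102.6]
tcp_rot: [0.001, 0.921, 0.389, 0.002]
force: [-0.6, 0.1, -0.4]
grip_width: 0.4
```

View pics/w18.png

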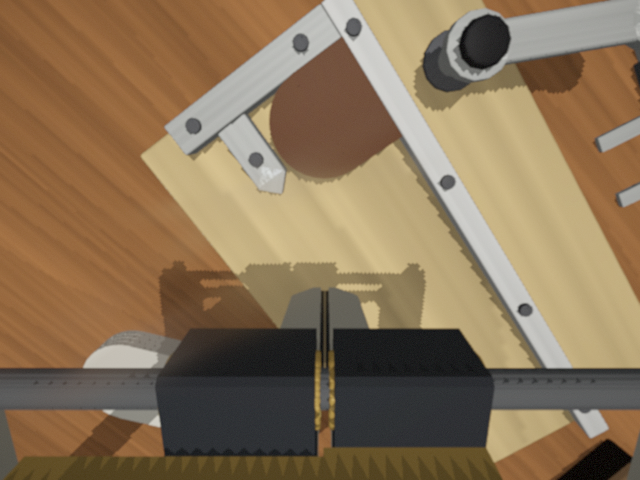

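View pics/s18.png

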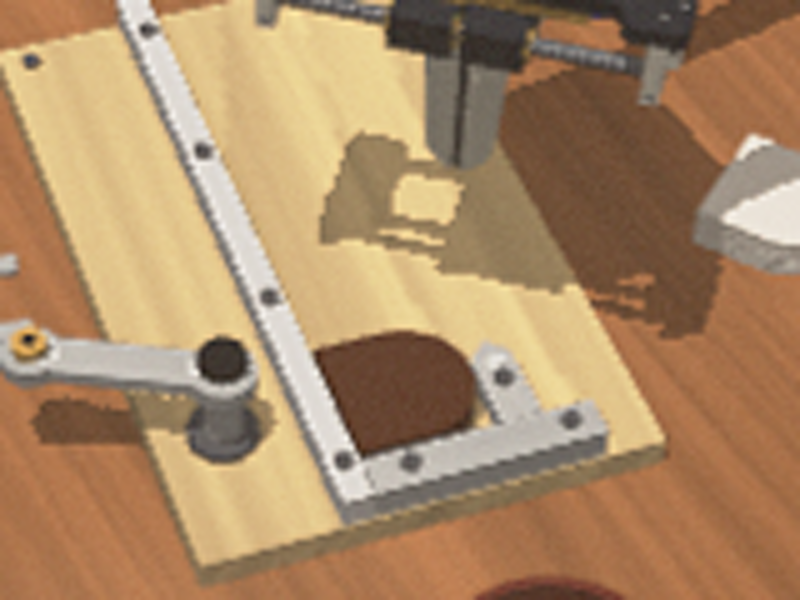

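Run:
```python
from fit import *
im=cv2.cvtColor(cv2.imread('pics/w18.png'),cv2.COLOR_BGR2RGB);c=np.load('w18c.npy',allow_pickle=True).item();d=np.load('w18d.npy')
save(cv2.resize(im[0:190,230:430],None,fx=3.15*1,fy=3.15,interpolation=cv2.INTER_CUBIC)[:600],'w18z.png')
hsv=cv2.cvtColor(im,cv2.COLOR_RGB2HSV)
m=np.zeros(im.shape[:2],np.uint8);roi=im[30:190,255:410].astype(int);m[30:190,255:410]=((roi[...,0]-roi[...,2]>20)&(roi.sum(2)<290))
n,l,s,ce=cv2.connectedComponentsWithStats(m);k=1+s[1:,4].argmax();print(s[k])
q=cv2.findContours((l==k).astype(np.uint8),0,cv2.CHAIN_APPROX_NONE)[0][0][:,0].astype(float)
P=onplane(c,q,40)[:,:2]
def res(p):
    o=outline()@R2(p[2]).T+p[:2]
    return [cv2.pointPolygonTest(o.astype(np.float32).reshape(-1,1,2),(float(a),float(b)),True)-.4 for a,b in P]
s=least_squares(res,[*(j2w([50,119])),JTH],loss='soft_l1',f_scale=2,diff_step=1e-4)
print('edge in jig',w2j(s.x[:2]).round(1),'ang',np.degrees(s.x[2]-JTH).round(2),np.abs(s.fun).mean().round(2))
# fence/stop inner top edges in the same view, z=36: sample
for p in [(395,120),(350,40),(447,210)]: pass
for p in [(300,80),(330,110),(370,110),(300,150),(320,170),(300,44),(447,182),(350,200)]:
    X=bydepth(c,[p],d)[0];print(p,w2j(X).round(1),X[2].round(1))
```

```text
[  270    38   132   138 11393]
edge in jig [ 49.8 119.3] ang -1.45 0.61
(300, 80) [ 18.8 145.4] 40.4
(330, 110) [ 23.3 123.2] 41.7
(370, 110) [ 41.9 110.4] 38.6
(300, 150) [ -3.1 115.3] 40.3
(320, 170) [-0.2 99.5] 40.5
(300, 44) [ 29.3 159.7] 41.4
(447, 182) [56.6 51.1] 40.5
(350, 200) [ 3.4 71.3] 19.3
```

View pics/w18z.png

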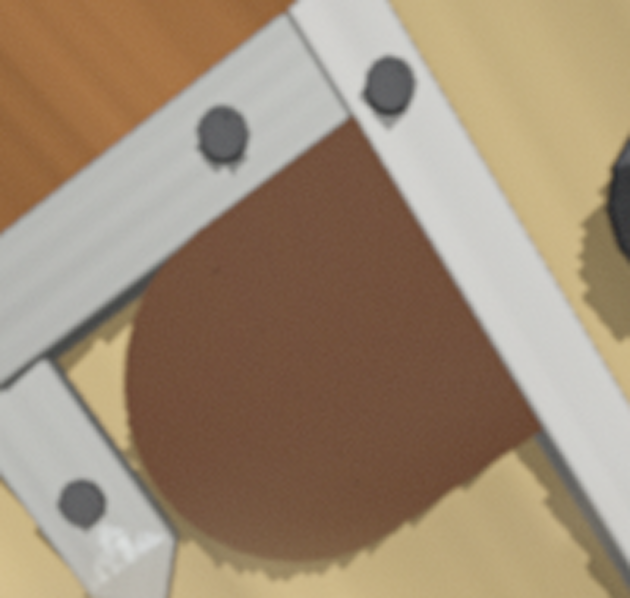

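The close crop shows no gap along the fence or the end stop, and the fit gives the edge at jig (49.8, 119.3) against a target of (50, 119). The arm is clear, so I hand in.

Run:
```python
from fit import *
im,d=bot.grab_frame('top');save(im,'topend.png')
print(bot.hand_in())
```

```text
the job is handed in; nothing more can be done
None
```

View pics/topend.png

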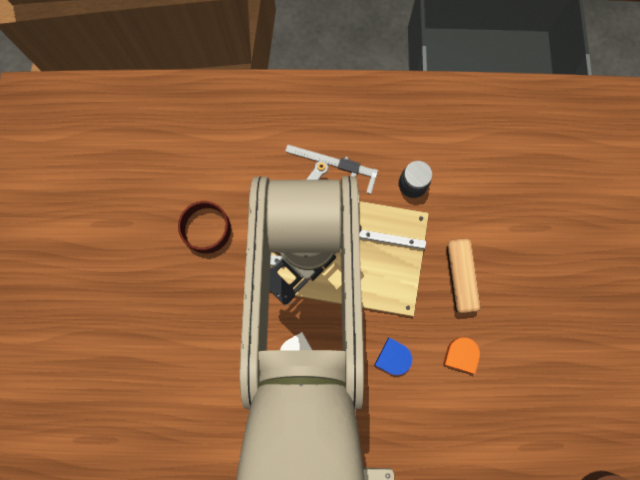

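The heel block is in the corner pocket, against both the fence and the end stop, and the job is handed in at about 18 s. I pushed it square onto the fence where it lay, reaching about 9.5 N of contact. I then slid it along with the closed fingers bearing on its rear quarter, so it was pressed to the fence all the way, until about 9 N built up against the stop. After that I backed off and lifted clear.

**Last checks:**
- **Position:** the close wrist crop shows no gap at the fence or the stop. The outline fit puts heel_edge at jig (49.8, 119.3) mm, against (50, 119) for home, with the top face at about z 40 mm, so it is lying flat.
- **Angle:** the fit reads 1.45° off the jig angle I measured at the start. That is inside the 3.4° limit. I put it down to the fit and to my estimate of the jig's angle, because the contact line looks flush.
- **Other things:** in the final top view the brush, belt, tin and caliper are where they were. The arm hid the block and the pocket in that picture.

**What disagreed:**
- **Fingertips:** the cameras placed them about 6 mm behind the TCP, not 25 mm ahead as stated. My first push, set by the stated figure, passed over the block without moving it. I measured the tips and worked about 30 mm lower from then on.
- **Slide approach:** I turned the hand before sliding, because the fingers taper across the jaw direction and would have pressed on the block's top edge.

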